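Clear the bay, refit the airflow grille panels of a clean bench and wind its purge timer

ROBOT

A 7-joint arm with a two-finger parallel gripper is mounted at the origin on the work surface. World frame = base frame: x ahead of the robot, y to its left, z up, the work surface at z = 0. Lengths are in mm, angles in degrees, forces in N, time in s.
With the tool pointing down it reaches from about 425 to 875 mm from the base axis. Payload 8.4 kg.
Tool frame: the origin (TCP) lies between the finger pads; the fingertips stand robot.tip_reach ahead of it and the grasp point (between the pads) is the TCP (robot.tip_reach is the distance from the TCP to the fingertips, in mm); z points along the fingers, y is the line along which they close (so a half turn about z gives the same grasp; the last joint's range is limited). The gripper opens to 87 mm and grips with 3 to 60 N. Pads are 19 mm wide; open, the fingers measure 117 mm over their backs; the gripper's body (75 mm by 190 mm) begins 51 mm behind the grasp point.
Start: joints at [63.873, 19.091, 2.286, 83.961, -0.768, 76.965, -3.352], TCP at [227.007, -609.042, 241.546] pointing down, gripper open.
Joint ranges: [-147.57, 147.57], [-21.85, 119.76], [-74.77, 79.35], [14.55, 137.4], [-85.83, 265.84], [4.83, 119.75], [-152.11, 152.11]. Speed limits (degrees/s): [127.2, 127.2, 159.86, 159.86, 180, 180, 180].

INTERFACE

Orientations are given as a 3x3 rotation matrix whose columns are the frame's x, y, z axes.
In Python, from rig import robot gives the robot as it stands. The module is installed in compiled form; this text tells all that it offers.
- The arm moves only by the tool arm_command, never from a script. Its argument "moves" is a list of rows, each an object of numbers: "dx", "dy", "dz": the shift along the tool's x, y, z in units of 50 mm (1.0 is 50 mm); "wx", "wy", "wz": the turn, a rotation vector about the tool's x, y, z in rad. A call has 1 to 20 rows; each row shifts and turns the commanded pose from where the row before left it, along the tool's axes as they then stand; what a row does not reach is not made up. A row lasts 1/10 s, in which the tool goes at most 50 mm and 8.59 degrees, less where a joint would pass 70% of its speed; a pose out of reach is approached as far as the arm can. A call is refused whole if a number of a shift passes 1 or a number of a turn 0.15, either way. A call with a gripper value outside its range is refused whole. "grip" is the opening, from 0 (shut) to 1 (fully open), set as the call begins (left out, the last holds). The fingers move at their own pace and stop on an object; "grip_force" is the grip in N (left out, the last holds). Time passes only in rows, so rows that do not move let the fingers close. It gives the time, the measured TCP pose, the force, the opening and the grip force at its end, in the units of the state.
- robot.get_state(): the state, without advancing time (a new reading comes with each control period).
- robot.capture(name): name is "side" or "top" or "wrist"; returns (picture, depth): 384x512x3 uint8, red, green, blue; 384x512 float32, mm along the optical axis (not along the pixel's ray), 0 where there is no reading.
- robot.camera_info(name): a dict with "fx", "fy", "cx", "cy" (pixels), "k1" (the pictures are not rectified: a ray, as slopes to the right and down, at radius r is drawn at 1 + k1 r^2 times it, then the intrinsics apply), "extrinsics" (4x4, takes a point from camera to world coordinates). Camera axes: x right, y up, looking along -z (the intrinsics and any distortion apply to the point x, -y, -z); pixel columns grow to the right and rows downward; lengths in mm; the calibration is good to about 2 mm. A picture is of the moment at which its call begins: read the wrist's pose just before it. camera_info takes no time and is no camera call; for the wrist camera it gives the pose at the moment of the call.
- robot.finish_job(): hands the job in; it is judged then, once.
The state is a dict: "t": time; "qpos": joint angles; "joint_velocities": joint speeds; "effort": joint torques, N m; "ee_pos": TCP position; "tcp_rot": TCP orientation; "ft_force": force on the tool from outside, world axes, zero at the start; "moment": the same for the moment, N m; "finger_gap": finger opening in mm; "grip_force": force on a finger pad.
Only numpy, scipy, OpenCV 4.12 (cv2) and the standard library are available. Lean on these libraries where they do the work, as an engineer would, in place of code of your own. Each camera call takes 0.05 s, during which the arm holds its last target. There are 200 camera calls.

TASK

Take the red transport block out of its bay and set it down flat, right way up, in the aluminium tray, and fit every loose grille panel lying on the bench into a bay of its own in the frame: slip its orange tongue at an angle under the blue lip into the groove, then lower it flat so it lies fully home behind the stop strip (with fewer than three panels, a bay stays open). Only when that is done and all the panels are home, wind the purge timer's key clockwise, in as many grips as it takes, all the way to its stop. Leave the dishes, the green box and the jar where they stand.

Things in the scene. Friction and masses are not known exactly. Their poses are not given: they have to be found in the camera images.
- panel1: Loose white slotted grille panel, 0.2 to 0.38 kg; panels are alike, one may be absent. Body 120 (its x) x 90 (its y) x 15 mm high; origin at the centre of the body's underside, z up. Orange tongue along its -x end, x -60 to -78, 90 mm wide, 6 mm thick (z 0 to 6). Blue upright grip rib on top, centred: 12 mm thick (x), 60 mm long (y), z 15 to 47. Starts flat on the bench.
- panel1_tongue (a point): Middle of the lower edge of that panel's tongue tip (panel frame -78, 0, 0 mm); axes as the panel's.
- panel2: Loose white slotted grille panel, 0.2 to 0.38 kg; panels are alike, one may be absent. Body 120 (its x) x 90 (its y) x 15 mm high; origin at the centre of the body's underside, z up. Orange tongue along its -x end, x -60 to -78, 90 mm wide, 6 mm thick (z 0 to 6). Blue upright grip rib on top, centred: 12 mm thick (x), 60 mm long (y), z 15 to 47. Starts flat on the bench.
- panel2_tongue (a point): Middle of the lower edge of that panel's tongue tip (panel frame -78, 0, 0 mm); axes as the panel's.
- panel3: Loose white slotted grille panel, 0.2 to 0.38 kg; panels are alike, one may be absent. Body 120 (its x) x 90 (its y) x 15 mm high; origin at the centre of the body's underside, z up. Orange tongue along its -x end, x -60 to -78, 90 mm wide, 6 mm thick (z 0 to 6). Blue upright grip rib on top, centred: 12 mm thick (x), 60 mm long (y), z 15 to 47. Starts flat on the bench.
- panel3_tongue (a point): Middle of the lower edge of that panel's tongue tip (panel frame -78, 0, 0 mm); axes as the panel's.
- frame: Fixed black and aluminium frame, about 182 x 318 x 28 mm high, with three equal bays side by side along its y (bay2 in the middle, pitch 104 mm). Origin on the bench below the middle bay's point; x from the groove to the stop. A panel laid level does not fit between lip and stop: its tongue must go under the lip at a tilt, tail up.
- bay1 (a point): Point on the black floor of bay 1 (12 mm above the bench) where the origin of a seated panel lies; x points from groove to stop, z up. Bay 98 mm wide between 6 mm thick dividers 12 mm high. Stop strip across the far end: face at bay x = +62 mm, 20 mm thick, 12 mm high. A seated panel has 4 mm of play lengthwise, 8 mm sideways.
- bay1_groove (a point): Where the tongue point of a panel seated in this bay lies: bay frame (-78, 0, 0) mm. Groove's back wall at bay x = -80 mm, blue lip over the groove from x = -80 to -68 mm, its underside 12 mm and top 16 mm above the bay floor; the wall behind reaches back to x = -100 mm, as high as the lip.
- bay2 (a point): Point on the black floor of bay 2 (12 mm above the bench) where the origin of a seated panel lies; x points from groove to stop, z up. Bay 98 mm wide between 6 mm thick dividers 12 mm high. Stop strip across the far end: face at bay x = +62 mm, 20 mm thick, 12 mm high. A seated panel has 4 mm of play lengthwise, 8 mm sideways.
- bay2_groove (a point): Where the tongue point of a panel seated in this bay lies: bay frame (-78, 0, 0) mm. Groove's back wall at bay x = -80 mm, blue lip over the groove from x = -80 to -68 mm, its underside 12 mm and top 16 mm above the bay floor; the wall behind reaches back to x = -100 mm, as high as the lip.
- bay3 (a point): Point on the black floor of bay 3 (12 mm above the bench) where the origin of a seated panel lies; x points from groove to stop, z up. Bay 98 mm wide between 6 mm thick dividers 12 mm high. Stop strip across the far end: face at bay x = +62 mm, 20 mm thick, 12 mm high. A seated panel has 4 mm of play lengthwise, 8 mm sideways.
- bay3_groove (a point): Where the tongue point of a panel seated in this bay lies: bay frame (-78, 0, 0) mm. Groove's back wall at bay x = -80 mm, blue lip over the groove from x = -80 to -68 mm, its underside 12 mm and top 16 mm above the bay floor; the wall behind reaches back to x = -100 mm, as high as the lip.
- key_grip (a point): Winding key on a fixed white clockwork timer (84 x 84 x 50 mm box); this is the middle of the key's brass wing, on its vertical axis over the middle of the box, 78 mm above the bench. The wing is 50 mm long (this point's x, red end at +x), 10 mm thick (y), 30 mm high (60 to 90 mm above the bench). A red mark on the dial shows where the red end points when fully wound.
- key (a joint): Winding angle of the key, rad: 0 run down, grows clockwise seen from above, hard stop at 5.8 = fully wound; starts between 0 and 0.6. Turning it takes up to about 0.22 N m near the end; a brake holds the key wherever it is let go.
- block: Red transport block with a yellow band, 80 (x) x 46 (y) x 45 mm high, 0.2 kg, origin at the centre of its underside. Starts on the floor of the middle bay (bay2).
- tray: Fixed open aluminium tray, 130 x 130 x 25 mm high, 4 mm walls and about 4 mm floor, origin at the centre of its underside.
- dishes: Stack of clear dishes, 60 mm across, 42 mm high, origin under its centre. Bystander.
- tipbox: Green box 80 x 110 x 50 mm high, origin under its centre. Bystander.
- jar: Closed amber jar, 60 mm across, 85 mm high, origin under its centre. Bystander.
There are look-alikes about, which are no part of the job. Leave any pink or purple look-alike of the panel1 alone.

How it is judged:
By the outcome, as a careful person would: the job done as asked, in the order asked, and still so for the second after the job is handed in, with the robot touching nothing.
Of panel1, panel2, panel3 only 2 to 3 are there at a start; the rules pass over those that are not, and their reading is None.
At some moment in a run one of panel1, panel2, panel3 may be knocked a few centimetres aside while the robot is not near it.
Once in a run the grip may slacken for a moment while it holds something.
It also fails if it takes over 210 s, if anything falls off the work surface, if the arm or the gripper's body presses on something with over 40 N, if the wrist force passes 120 N, or if a joint passes its speed limit or range.

## Working session

There is one attempt and no reset: what is moved stays moved. The work goes in short steps, Python scripts to look and compute and a tool call to move; the robot and the scene stay as the last step left them, time stands still between calls to the robot, and variables do not carry over. Pictures are saved under pics/ and viewed, at most 14 in all, crops included, and the job is handed in when it is done.

Besides the shell and the picture viewer there is one more tool, called after "Call:" as name([rows], argument=value, ...), one row to a line, values as JSON. arm_command: Moves the arm, as the interface text tells. Its arguments: {"type":"object","properties":{"moves":{"type":"array","items":{"type":"object","properties":{"dx":{"type":"number"},"dy":{"type":"number"},"dz":{"type":"number"},"wx":{"type":"number"},"wy":{"type":"number"},"wz":{"type":"number"}}}},"grip":{"type":"number"},"grip_force":{"type":"number"}},"required":["moves"]}

```bash
mkdir -p pics; cat > h.py <<'E'
import numpy as np, cv2
from rig import robot
def snap(cam,name):
    info=robot.camera_info(cam); im,d=robot.capture(cam)
    np.savez('pics/'+name+'.npz',im=im,d=d,E=info['extrinsics'],K=[info[k] for k in('fx','fy','cx','cy','k1')])
    cv2.imwrite('pics/'+name+'.png',im[:,:,::-1]); return im,d
def load(name): return np.load('pics/'+name+'.npz')
def cloud(name):
    z=load(name); fx,fy,cx,cy,k1=z['K']; d=z['d']; h,w=d.shape
    u,v=np.meshgrid(np.arange(w),np.arange(h))
    pts=np.stack([u,v],-1).reshape(-1,1,2).astype(float)
    K=np.array([[fx,0,cx],[0,fy,cy],[0,0,1]])
    n=cv2.undistortPoints(pts,K,np.array([k1,0,0,0,0.])).reshape(h,w,2)
    P=np.stack([n[...,0]*d,-n[...,1]*d,-d,np.ones_like(d)],-1)@z['E'].T
    P[d<=0]=np.nan
    return P[...,:3],z['im'],n
def at(name,px,zplane=None):
    P,im,n=cloud(name); E=load(name)['E']; out=[]
    for u,v in px:
        if zplane is None: out.append(np.nanmedian(P[v-1:v+2,u-1:u+2].reshape(-1,3),0))
        else:
            r=E[:3,:3]@np.array([n[v,u,0],-n[v,u,1],-1]); o=E[:3,3]
            out.append(o+r*(zplane-o[2])/r[2])
    return np.array(out).round(1)
E
python3 - <<'E'
from h import *
im,d=snap('top','top0'); im2,_=snap('side','side0')
for c in('top','side'): 
    i=robot.camera_info(c); print(i['fx'],i['k1'],np.round(i['extrinsics'],2).tolist())
cv2.imwrite('pics/a.png',cv2.resize(im[:,:,::-1],(800,600),interpolation=cv2.INTER_CUBIC))
s=robot.get_state(); print(s['ee_pos'],np.round(s['tcp_rot'],3).tolist(),s['t'],s['finger_gap'],robot.tip_reach)
E
```

```text
464.9434712053931 -0.11480904450905915 [[-0.02, 1.0, -0.09, 383.06], [-1.0, -0.02, 0.01, -55.1], [0.0, 0.09, 1.0, 1876.16], [0.0, 0.0, 0.0, 1.0]]
379.31718066814665 -0.1286467317755185 [[-1.0, 0.0, -0.03, 508.57], [-0.02, -0.48, 0.88, 925.57], [-0.01, 0.88, 0.48, 629.58], [0.0, 0.0, 0.0, 1.0]]
[ 226.87906706 -608.71291285  240.7692254 ] [[0.937, 0.349, -0.001], [0.349, -0.937, 0.001], [-0.0, -0.001, -1.0]] 0.1 86.72178902651106 19.0
```

View pics/a.png

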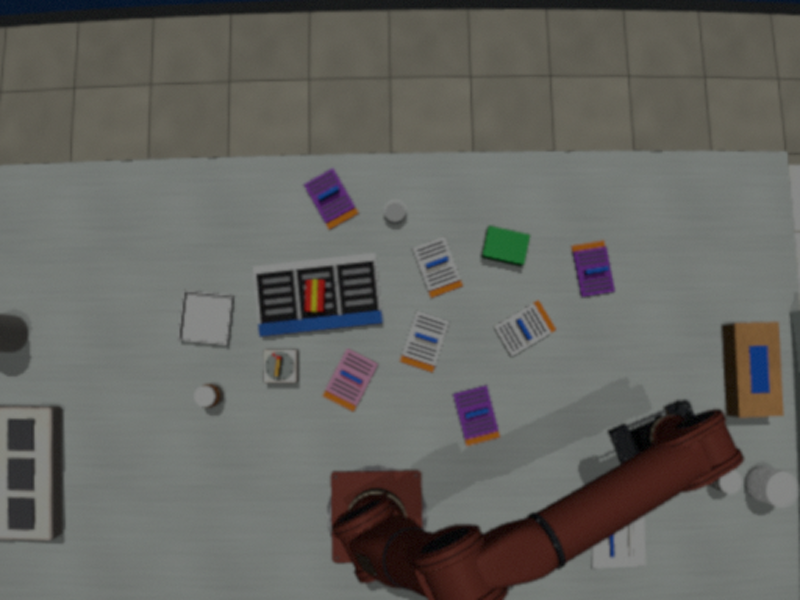

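View pics/side0.png

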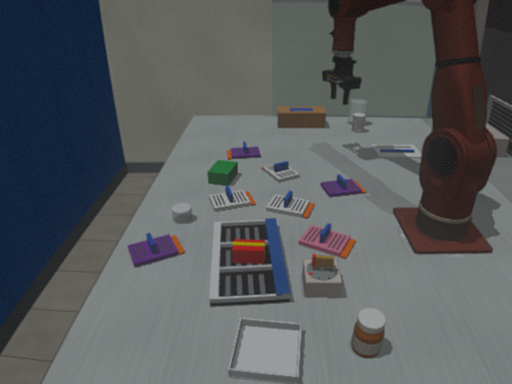

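The top view shows three white panels, in 800x600 pixels: (437,265) and (425,340) with tongues toward the robot, and (525,328) with its tongue up and to the right. The frame is at (318,295) with its blue lip toward the robot and the red block in the middle bay. The tray is at (207,319) and the timer at (281,367). Next I'll measure by colour blobs.

```bash
python3 - <<'E'
from h import *
P,im,n=cloud('top0')
hsv=cv2.cvtColor(im,cv2.COLOR_RGB2HSV).astype(int); H,S,V=hsv[...,0],hsv[...,1],hsv[...,2]
for nm,m in dict(blue=(H>100)&(H<125)&(S>130)&(V>70),orange=(H>6)&(H<20)&(S>150)&(V>120),red=((H<5)|(H>174))&(S>170)&(V>90)).items():
    m=m.astype(np.uint8); m[:95]=0; m[300:]=0
    k,l,st,c=cv2.connectedComponentsWithStats(m)
    for i in range(1,k):
        if st[i,4]<12: continue
        q=P[l==i]; q=q[~np.isnan(q[:,0])]; mm=q.mean(0); w,v=np.linalg.eigh(np.cov(q[:,:2].T))
        print(nm,st[i,4],(c[i]*800/512).round(),mm.round(),'ang',np.degrees(np.arctan2(v[1,1],v[0,1])).round(1),np.sqrt(12*w).round())
c=cv2.resize(im[150:260,100:260,::-1],(800,550),interpolation=cv2.INTER_CUBIC); cv2.imwrite('pics/b.png',c)
E
```

```text
blue 48 [327. 192.] [830. 112.  45.] ang 118.0 [16. 60.]
blue 33 [436. 262.] [ 644. -164.   46.] ang 108.1 [ 9. 53.]
blue 51 [597. 270.] [ 617. -577.   43.] ang 98.2 [12. 59.]
blue 613 [320. 323.] [495. 134.  28.] ang 95.4 [ 31. 312.]
blue 36 [524. 329.] [ 468. -381.   47.] ang -149.1 [11. 56.]
blue 28 [426. 337.] [ 452. -133.   46.] ang 71.7 [ 8. 51.]
blue 307 [759. 369.] [ 352. -979.   81.] ang 179.9 [ 46. 117.]
blue 24 [351. 377.] [357.  57.  48.] ang 62.4 [ 7. 53.]
blue 58 [476. 412.] [ 261. -256.   43.] ang 103.5 [15. 60.]
orange 58 [341. 218.] [769.  79.   7.] ang 119.3 [13. 84.]
orange 55 [588. 245.] [ 687. -567.    6.] ang 98.5 [11. 82.]
orange 22 [310. 295.] [564. 156.  58.] ang 175.4 [ 4. 78.]
orange 66 [444. 289.] [ 579. -186.    6.] ang 108.4 [13. 85.]
orange 14 [317. 299.] [552. 138.  58.] ang 178.6 [ 4. 56.]
orange 57 [544. 316.] [ 503. -444.    6.] ang -151.3 [11. 84.]
orange 65 [416. 363.] [ 388. -110.    6.] ang 70.7 [13. 83.]
orange 67 [339. 400.] [296.  90.   6.] ang 61.9 [13. 83.]
orange 58 [482. 438.] [ 193. -273.    6.] ang 103.6 [11. 85.]
red 53 [307. 295.] [565. 166.  48.] ang 175.9 [17. 79.]
red 63 [321. 294.] [565. 130.  57.] ang 178.0 [12. 80.]
```

View pics/b.png

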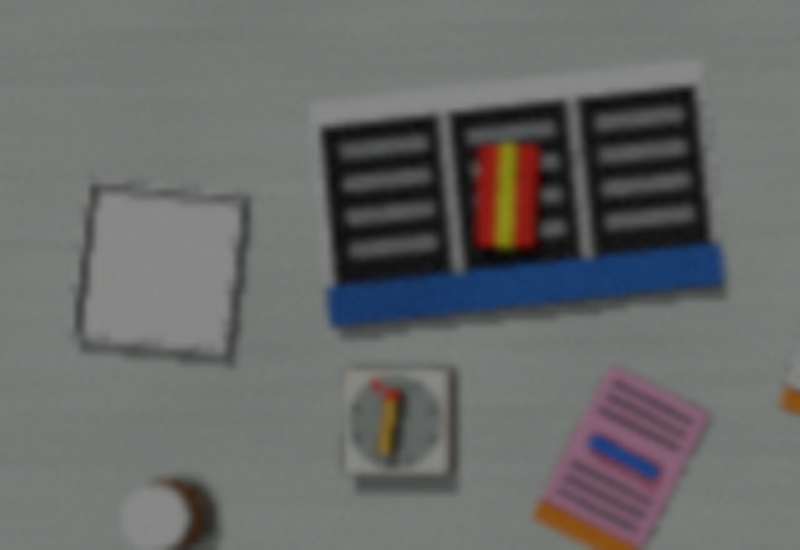

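The blobs put the frame origin near (579,142) at about 5.4° yaw and the block near (565,148). The tray centre is at crop (163,273), the key at (388,422) in the crop. I'm moving over the block now.

Call:
arm_command([
  {"wz":0.119},
  {"wz":0.119},
  {"wz":0.119},
  {"dx":0.39,"dy":-0.89},
  {"dx":0.39,"dy":-0.89},
  {"dx":0.39,"dy":-0.89},
  {"dx":0.39,"dy":-0.89},
  {"dx":0.39,"dy":-0.89},
  {"dx":0.39,"dy":-0.89},
  {"dx":0.39,"dy":-0.89},
  {"dx":0.39,"dy":-0.89},
  {"dx":0.39,"dy":-0.89},
  {"dx":0.39,"dy":-0.89},
  {"dx":0.39,"dy":-0.89},
  {"dx":0.39,"dy":-0.89},
  {"dx":0.39,"dy":-0.89},
  {"dx":0.39,"dy":-0.89},
  {"dx":0.39,"dy":-0.89},
  {"dx":0.39,"dy":-0.89},
  {"dx":0.39,"dy":-0.89},
], grip=1)

```text
invalid input
```

```bash
cat >> h.py <<'E'
def st():
    s=robot.get_state(); R=s['tcp_rot']
    print('t',round(s['t'],1),'tcp',np.round(s['ee_pos'],1),'yaw',np.degrees(np.arctan2(R[1,0],R[0,0])).round(1),'zax',np.round(R[:,2],3),'F',np.round(s['ft_force'],1),'gap',round(s['finger_gap'],1),'gf',round(s['grip_force'],1))
    return s
def to(p):
    s=robot.get_state(); print('go',np.round(s['tcp_rot'].T@(np.array(p)-s['ee_pos'])/50,2))
def blobs(name,amin=150,show=('blue','orange','red','white')):
    P,im,n=cloud(name)
    hsv=cv2.cvtColor(im,cv2.COLOR_RGB2HSV).astype(int); H,S,V=hsv[...,0],hsv[...,1],hsv[...,2]
    for nm,m in dict(blue=(H>100)&(H<125)&(S>130)&(V>60),orange=(H>6)&(H<20)&(S>150)&(V>100),red=((H<5)|(H>174))&(S>150)&(V>80)).items():
        if nm not in show: continue
        k,l,s_,c=cv2.connectedComponentsWithStats(m.astype(np.uint8))
        for i in range(1,k):
            if s_[i,4]<amin: continue
            q=P[l==i]; q=q[~np.isnan(q[:,0])]
            if len(q)<amin: continue
            zt=np.percentile(q[:,2],90); q=q[abs(q[:,2]-zt)<4]
            (cx,cy),wh,a=cv2.minAreaRect(q[:,:2].astype(np.float32)); 
            w,v=np.linalg.eigh(np.cov(q[:,:2].T))
            print(nm,s_[i,4],'px',c[i].round(),'ctr',np.round([cx,cy],1),'mean',q.mean(0).round(1),'size',np.round(wh),'ang',(np.degrees(np.arctan2(v[1,1],v[0,1]))%180).round(1))
E
python3 - <<'E'
from h import *
print(at('top0',[(133,205)]),at('top0',[(178,234)]))
s=st(); i=robot.camera_info('wrist'); print(i['fx'],np.round(i['extrinsics'],2).tolist())
snap('wrist','w1'); blobs('w1')
E
```

```text
[[506.9 429.5   4.3]] [[387.  233.1  84.8]]
t 0.1 tcp [ 226.9 -608.7  240.8] yaw 20.4 zax [-0.001  0.001 -1.   ] F [ 0.5 -0.3 -0.1] gap 86.7 gf 0.0
289.9644160848807 [[0.35, 0.89, 0.28, 303.27], [-0.94, 0.33, 0.1, -580.2], [-0.0, -0.3, 0.95, 383.97], [0.0, 0.0, 0.0, 1.0]]
blue 262 px [194. 315.] ctr [ -25.1 -600. ] mean [ -22.7 -599.9   16. ] size [88. 10.] ang 179.8
orange 505 px [ 20. 108.] ctr [ 195.2 -289.9] mean [ 195.4 -290.5    5.8] size [16. 58.] ang 104.2
```

View pics/w1.png

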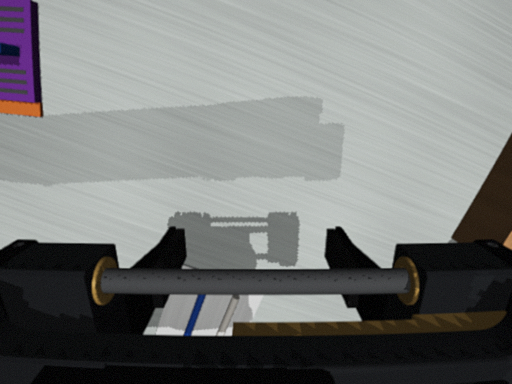

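The call was refused as invalid, and the wrist picture only shows the bench at the start pose. I'll retry with the grip given as a float and every key filled in.

Call:
arm_command([
  {"dx":0,"dy":0,"dz":0,"wx":0,"wy":0,"wz":0.119},
  {"dx":0,"dy":0,"dz":0,"wx":0,"wy":0,"wz":0.119},
  {"dx":0,"dy":0,"dz":0,"wx":0,"wy":0,"wz":0.119},
])

```text
t: 0.45
ee_pos: [226.9, -608.9, 241.2]
tcp_rot: [[1.0, -0.005, -0.0], [-0.005, -1.0, 0.001], [-0.0, -0.001, -1.0]]
ft_force: [-0.5, -0.1, 0.6]
finger_gap: 87.3
grip_force: 0.0
```

Call:
arm_command([
  {"dx":0.39,"dy":-0.89},
  {"dx":0.39,"dy":-0.89},
  {"dx":0.39,"dy":-0.89},
  {"dx":0.39,"dy":-0.89},
  {"dx":0.39,"dy":-0.89},
  {"dx":0.39,"dy":-0.89},
  {"dx":0.39,"dy":-0.89},
  {"dx":0.39,"dy":-0.89},
  {"dx":0.39,"dy":-0.89},
  {"dx":0.39,"dy":-0.89},
  {"dx":0.39,"dy":-0.89},
  {"dx":0.39,"dy":-0.89},
  {"dx":0.39,"dy":-0.89},
  {"dx":0.39,"dy":-0.89},
  {"dx":0.39,"dy":-0.89},
  {"dx":0.39,"dy":-0.89},
  {"dx":0.39,"dy":-0.89},
])

```text
invalid input
```

```bash
python3 - <<'E'
from h import *
st(); snap('wrist','w2'); blobs('w2')
E
```

```text
t 0.5 tcp [ 226.9 -608.9  241.2] yaw -0.3 zax [-0.     0.001 -1.   ] F [-0.5 -0.1  0.6] gap 87.3 gf 0.0
orange 388 px [ 25. 190.] ctr [ 196.5 -277.9] mean [ 198.7 -283.4    6.5] size [15. 83.] ang 104.6
```

View pics/w2.png

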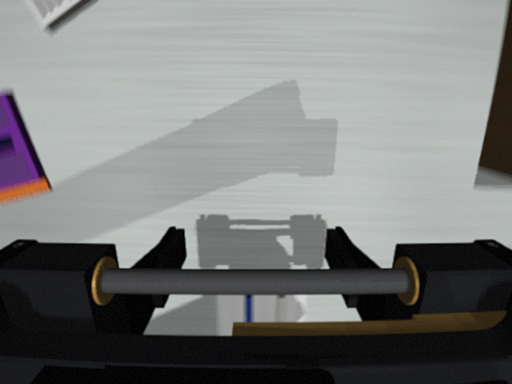

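All six keys seem to be required, and the view hasn't moved yet. I'm retrying with full rows.

Call:
arm_command([
  {"dx":0.39,"dy":-0.89,"dz":0,"wx":0,"wy":0,"wz":0},
  {"dx":0.39,"dy":-0.89,"dz":0,"wx":0,"wy":0,"wz":0},
  {"dx":0.39,"dy":-0.89,"dz":0,"wx":0,"wy":0,"wz":0},
  {"dx":0.39,"dy":-0.89,"dz":0,"wx":0,"wy":0,"wz":0},
  {"dx":0.39,"dy":-0.89,"dz":0,"wx":0,"wy":0,"wz":0},
  {"dx":0.39,"dy":-0.89,"dz":0,"wx":0,"wy":0,"wz":0},
  {"dx":0.39,"dy":-0.89,"dz":0,"wx":0,"wy":0,"wz":0},
  {"dx":0.39,"dy":-0.89,"dz":0,"wx":0,"wy":0,"wz":0},
  {"dx":0.39,"dy":-0.89,"dz":0,"wx":0,"wy":0,"wz":0},
  {"dx":0.39,"dy":-0.89,"dz":0,"wx":0,"wy":0,"wz":0},
  {"dx":0.39,"dy":-0.89,"dz":0,"wx":0,"wy":0,"wz":0},
  {"dx":0.39,"dy":-0.89,"dz":0,"wx":0,"wy":0,"wz":0},
  {"dx":0.39,"dy":-0.89,"dz":0,"wx":0,"wy":0,"wz":0},
  {"dx":0.39,"dy":-0.89,"dz":0,"wx":0,"wy":0,"wz":0},
  {"dx":0.39,"dy":-0.89,"dz":0,"wx":0,"wy":0,"wz":0},
  {"dx":0.39,"dy":-0.89,"dz":0,"wx":0,"wy":0,"wz":0},
  {"dx":0.39,"dy":-0.89,"dz":0,"wx":0,"wy":0,"wz":0},
])

```text
t: 2.2
ee_pos: [559.2, 149.0, 241.6]
tcp_rot: [[1.0, 0.002, 0.0], [0.002, -1.0, -0.0], [0.0, 0.0, -1.0]]
ft_force: [0.7, -0.2, 0.7]
finger_gap: 86.9
grip_force: 0.0
```

```bash
python3 - <<'E'
from h import *
st(); snap('wrist','w3'); blobs('w3')
E
```

```text
t 2.2 tcp [559.2 149.  241.6] yaw 0.1 zax [ 0. -0. -1.] F [ 0.7 -0.2  0.7] gap 86.9 gf 0.0
blue 236 px [500. 108.] ctr [ 639.4 -145.9] mean [ 639.4 -144.6   46.3] size [ 6. 23.] ang 110.5
blue 5025 px [265. 216.] ctr [494.5 140.2] mean [496.2 134.2  28.1] size [ 29. 308.] ang 95.0
blue 513 px [313. 307.] ctr [358.9  62.4] mean [359.9  63.8  46.4] size [49. 12.] ang 62.5
orange 219 px [288.   4.] ctr [752.2 106.6] mean [753.8 109.4   6.4] size [13. 34.] ang 102.7
orange 362 px [246. 168.] ctr [563.6 159.9] mean [567.1 159.9  56.9] size [ 7. 80.] ang 176.2
orange 392 px [260. 168.] ctr [564.5 143.2] mean [565.7 142.9  58.7] size [ 7. 77.] ang 177.2
orange 235 px [487. 158.] ctr [ 574.1 -174.8] mean [ 574.4 -173.3    6.2] size [12. 65.] ang 108.0
red 844 px [236. 170.] ctr [564.3 165.9] mean [565.3 165.8  56.4] size [ 5. 78.] ang 177.0
red 758 px [269. 172.] ctr [563.9 131.5] mean [562.9 132.6  56.9] size [16. 78.] ang 178.2
```

```bash
cat >> h.py <<'E'
def rect(name,lo,hi,box,extra=None):
    P,im,n=cloud(name); q=P.reshape(-1,3); q=q[~np.isnan(q[:,0])]
    x0,x1,y0,y1=box; q=q[(q[:,2]>lo)&(q[:,2]<hi)&(q[:,0]>x0)&(q[:,0]<x1)&(q[:,1]>y0)&(q[:,1]<y1)]
    if len(q)<20: print('few',len(q)); return
    m,wh,a=cv2.minAreaRect(q[:,:2].astype(np.float32))
    print(name,len(q),'ctr',np.round(m,1),'size',np.round(wh,1),'a',round(a,1),'zmed',np.median(q[:,2]).round(1)); return q
E
python3 - <<'E'
from h import *
for nm in('w3','top0'):
    rect(nm,50,64,(500,640,90,200)); rect(nm,19,34,(440,720,-50,330)); rect(nm,15,35,(420,600,345,520)); rect(nm,44,56,(310,460,180,300)); rect(nm,82,95,(310,460,180,300))
P,im,n=cloud('w3'); cv2.imwrite('pics/c.png',cv2.resize(im[:,:,::-1],(800,600),interpolation=cv2.INTER_CUBIC))
E
```

```text
w3 2656 ctr [562.8 145.6] size [46.1 82. ] a 87.0 zmed 57.1
w3 12282 ctr [567.  141.8] size [183.  319.5] a 5.3 zmed 24.9
w3 1629 ctr [514.3 432.4] size [131.8 129.6] a 84.1 zmed 22.5
w3 1218 ctr [368.8 236.1] size [83.7 46.8] a 89.9 zmed 50.1
w3 308 ctr [386.4 235.7] size [10.7 51.5] a 81.4 zmed 89.4
top0 201 ctr [564.4 144.1] size [44.4 76.2] a 89.1 zmed 57.2
top0 1248 ctr [568.8 143.5] size [182.7 315.4] a 5.5 zmed 25.8
top0 176 ctr [506.3 434.6] size [133.8 147.3] a 83.5 zmed 22.8
top0 321 ctr [387.  233.7] size [82.7 78.5] a 89.2 zmed 50.5
top0 32 ctr [387.1 235.3] size [11.7 46.2] a 87.4 zmed 88.7
```

View pics/c.png

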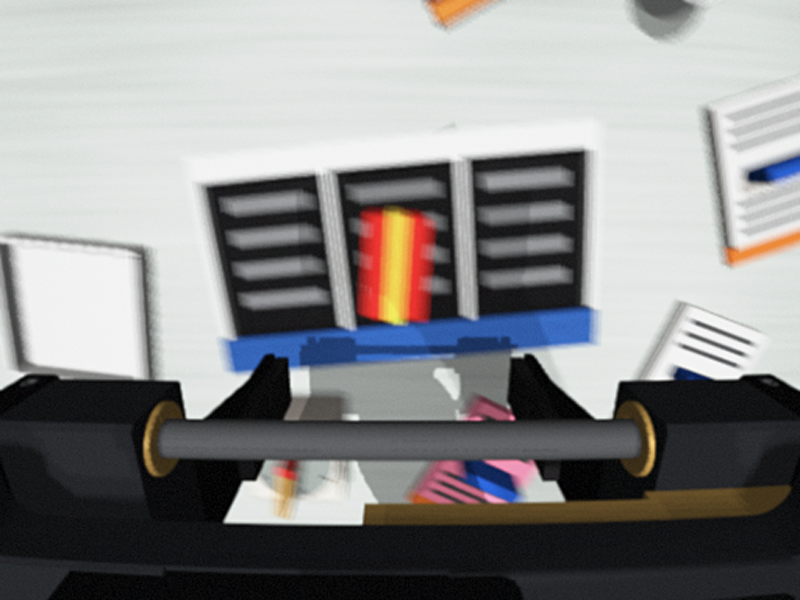

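The picture confirms the layout: the block at (396,265) stands in the middle bay, the tray is on the left and the key is at the lower left. I'm descending on the block, with the tips kept above the dividers.

Call:
arm_command([
  {"dx":0.075,"dy":0.065,"dz":0,"wx":0,"wy":0,"wz":0.054},
  {"dx":0,"dy":0,"dz":0.5,"wx":0,"wy":0,"wz":0},
  {"dx":0,"dy":0,"dz":0.5,"wx":0,"wy":0,"wz":0},
  {"dx":0,"dy":0,"dz":0.5,"wx":0,"wy":0,"wz":0},
  {"dx":0,"dy":0,"dz":0.5,"wx":0,"wy":0,"wz":0},
  {"dx":0,"dy":0,"dz":0.5,"wx":0,"wy":0,"wz":0},
  {"dx":0,"dy":0,"dz":0.5,"wx":0,"wy":0,"wz":0},
  {"dx":0,"dy":0,"dz":0.5,"wx":0,"wy":0,"wz":0},
  {"dx":0,"dy":0,"dz":0.36,"wx":0,"wy":0,"wz":0},
  {"dx":0,"dy":0,"dz":0,"wx":0,"wy":0,"wz":0},
])

```text
t: 3.25
ee_pos: [560.5, 143.4, 46.0]
tcp_rot: [[0.999, -0.052, -0.005], [-0.052, -0.999, -0.001], [-0.005, 0.001, -1.0]]
ft_force: [-0.4, -0.1, 0.7]
finger_gap: 87.2
grip_force: 0.0
```

Call:
arm_command([
  {"dx":0,"dy":0,"dz":0,"wx":0,"wy":0,"wz":0},
  {"dx":0,"dy":0,"dz":0,"wx":0,"wy":0,"wz":0},
  {"dx":0,"dy":0,"dz":0,"wx":0,"wy":0,"wz":0},
  {"dx":0,"dy":0,"dz":0,"wx":0,"wy":0,"wz":0},
  {"dx":0,"dy":0,"dz":0,"wx":0,"wy":0,"wz":0},
], grip=0, grip_force=35)

```text
t: 3.75
ee_pos: [562.7, 144.2, 49.1]
tcp_rot: [[0.999, -0.054, 0.001], [-0.054, -0.999, 0.0], [0.001, -0.0, -1.0]]
ft_force: [-0.2, -0.1, -0.8]
finger_gap: 54.8
grip_force: 0.0
```

Call:
arm_command([
  {"dx":0,"dy":0,"dz":0,"wx":0,"wy":0,"wz":0},
  {"dx":0,"dy":0,"dz":0,"wx":0,"wy":0,"wz":0},
  {"dx":0,"dy":0,"dz":0,"wx":0,"wy":0,"wz":0},
  {"dx":0,"dy":0,"dz":0,"wx":0,"wy":0,"wz":0},
  {"dx":0,"dy":0,"dz":-0.1,"wx":0,"wy":0,"wz":0},
  {"dx":0,"dy":0,"dz":-0.2,"wx":0,"wy":0,"wz":0},
  {"dx":0,"dy":0,"dz":-0.4,"wx":0,"wy":0,"wz":0},
  {"dx":0,"dy":0,"dz":-0.4,"wx":0,"wy":0,"wz":0},
  {"dx":0,"dy":0,"dz":-0.4,"wx":0,"wy":0,"wz":0},
])

```text
t: 4.65
ee_pos: [562.2, 144.0, 124.8]
tcp_rot: [[0.999, -0.054, -0.0], [-0.054, -0.999, -0.0], [-0.0, 0.0, -1.0]]
ft_force: [-0.3, -0.0, -1.6]
finger_gap: 45.7
grip_force: 35.0
```

Call:
arm_command([
  {"dx":-0.13,"dy":-0.55,"dz":0,"wx":0,"wy":0,"wz":0},
  {"dx":-0.13,"dy":-0.55,"dz":0,"wx":0,"wy":0,"wz":0},
  {"dx":-0.14,"dy":-0.57,"dz":0,"wx":0,"wy":0,"wz":0},
  {"dx":-0.14,"dy":-0.57,"dz":0,"wx":0,"wy":0,"wz":0},
  {"dx":-0.14,"dy":-0.57,"dz":0,"wx":0,"wy":0,"wz":0},
  {"dx":-0.14,"dy":-0.57,"dz":0,"wx":0,"wy":0,"wz":0},
  {"dx":-0.14,"dy":-0.57,"dz":0,"wx":0,"wy":0,"wz":0},
  {"dx":-0.14,"dy":-0.57,"dz":0,"wx":0,"wy":0,"wz":0},
  {"dx":-0.14,"dy":-0.57,"dz":0,"wx":0,"wy":0,"wz":0},
  {"dx":-0.13,"dy":-0.6,"dz":0,"wx":0,"wy":0,"wz":0},
  {"dx":0,"dy":0,"dz":0,"wx":0,"wy":0,"wz":0},
])

```text
t: 5.75
ee_pos: [506.4, 437.0, 124.2]
tcp_rot: [[0.999, -0.048, -0.001], [-0.048, -0.999, 0.003], [-0.002, -0.003, -1.0]]
ft_force: [-0.6, 0.2, -1.9]
finger_gap: 45.4
grip_force: 35.0
```

```bash
python3 - <<'E'
from h import *
st(); snap('wrist','w4'); snap('top','t4')
for nm in ('w4','t4'): rect(nm,15,32,(420,610,340,530)); rect(nm,-3,10,(455,565,385,480)); rect(nm,70,110,(440,600,380,500))
E
```

```text
t 5.8 tcp [506.4 437.  124.2] yaw -2.8 zax [-0.001  0.003 -1.   ] F [-0.6  0.2 -1.9] gap 45.4 gf 35.0
w4 2663 ctr [514.3 432.9] size [130.6 127.1] a 83.8 zmed 24.5
w4 5211 ctr [514.7 432.5] size [ 95.  100.7] a 89.9 zmed 3.9
w4 698 ctr [530.9 435.6] size [63.  32.4] a 87.0 zmed 101.1
t4 80 ctr [554.9 409.5] size [161.3  77.8] a 48.8 zmed 22.6
t4 36 ctr [542.1 406.4] size [111.   55.4] a 41.9 zmed 2.9
few 0
```

View pics/w4.png

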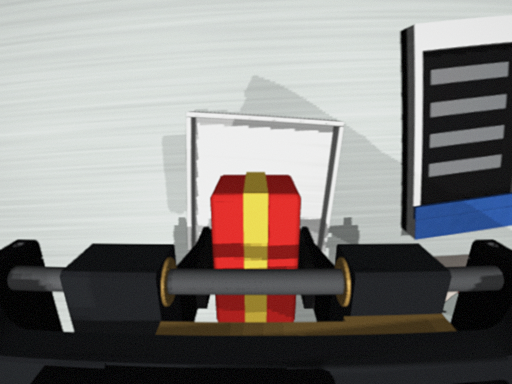

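The block at (256,250) is held upright over the tray at (262,190). I'm lowering it in and opening only partway so the fingers stay clear of the walls.

Call:
arm_command([
  {"dx":0.16,"dy":0.07,"dz":0.2,"wx":0,"wy":0,"wz":0},
  {"dx":0,"dy":0,"dz":0.4,"wx":0,"wy":0,"wz":0},
  {"dx":0,"dy":0,"dz":0.4,"wx":0,"wy":0,"wz":0},
  {"dx":0,"dy":0,"dz":0.3,"wx":0,"wy":0,"wz":0},
  {"dx":0,"dy":0,"dz":0.16,"wx":0,"wy":0,"wz":0},
  {"dx":0,"dy":0,"dz":0.08,"wx":0,"wy":0,"wz":0},
  {"dx":0,"dy":0,"dz":0.06,"wx":0,"wy":0,"wz":0},
  {"dx":0,"dy":0,"dz":0.04,"wx":0,"wy":0,"wz":0},
  {"dx":0,"dy":0,"dz":0,"wx":0,"wy":0,"wz":0},
  {"dx":0,"dy":0,"dz":0,"wx":0,"wy":0,"wz":0},
])

```text
t: 6.85
ee_pos: [517.4, 428.3, 42.1]
tcp_rot: [[0.999, -0.054, 0.001], [-0.054, -0.999, 0.0], [0.001, -0.0, -1.0]]
ft_force: [0.2, -0.5, -1.4]
finger_gap: 45.6
grip_force: 35.0
```

Call:
arm_command([
  {"dx":0,"dy":0,"dz":0.02,"wx":0,"wy":0,"wz":0},
  {"dx":0,"dy":0,"dz":0.01,"wx":0,"wy":0,"wz":0},
  {"dx":0,"dy":0,"dz":0,"wx":0,"wy":0,"wz":0},
])

```text
t: 7.15
ee_pos: [517.5, 428.3, 40.9]
tcp_rot: [[0.999, -0.054, 0.001], [-0.054, -0.999, 0.0], [0.001, -0.0, -1.0]]
ft_force: [-1.6, -2.7, 4.8]
finger_gap: 45.6
grip_force: 35.0
```

Call:
arm_command([
  {"dx":0,"dy":0,"dz":0,"wx":0,"wy":0,"wz":0},
  {"dx":0,"dy":0,"dz":0,"wx":0,"wy":0,"wz":0},
  {"dx":0,"dy":0,"dz":0,"wx":0,"wy":0,"wz":0},
  {"dx":0,"dy":0,"dz":-0.15,"wx":0,"wy":0,"wz":0},
  {"dx":0,"dy":0,"dz":-0.5,"wx":0,"wy":0,"wz":0},
  {"dx":0,"dy":0,"dz":-0.8,"wx":0,"wy":0,"wz":0},
  {"dx":0,"dy":0,"dz":-0.8,"wx":0,"wy":0,"wz":0},
  {"dx":0,"dy":0,"dz":-0.8,"wx":0,"wy":0,"wz":0},
  {"dx":0,"dy":0,"dz":-0.5,"wx":0,"wy":0,"wz":0},
], grip=0.68)

```text
t: 8.05
ee_pos: [517.6, 428.8, 221.9]
tcp_rot: [[0.999, -0.054, 0.003], [-0.054, -0.999, 0.003], [0.003, -0.003, -1.0]]
ft_force: [1.2, 0.2, 0.7]
finger_gap: 59.5
grip_force: 0.0
```

```bash
python3 - <<'E'
from h import *
st(); snap('wrist','w5'); rect('w5',40,60,(440,600,380,500))
snap('top','t5'); blobs('t5',12)
E
```

```text
t 8.1 tcp [517.6 428.8 221.9] yaw -3.1 zax [ 0.003  0.003 -1.   ] F [1.2 0.2 0.7] gap 59.5 gf 0.0
w5 2818 ctr [517.5 427.4] size [46.  81.8] a 87.0 zmed 49.1
blue 51 px [210. 123.] ctr [828.5 111.4] mean [825.3 117.2  51.3] size [12. 54.] ang 116.6
blue 33 px [279. 167.] ctr [ 642.6 -163.2] mean [ 640.5 -158.3   52.2] size [ 9. 48.] ang 108.4
blue 52 px [382. 173.] ctr [ 617.6 -574.7] mean [ 617.5 -572.8   52.9] size [ 9. 43.] ang 105.0
blue 637 px [205. 206.] ctr [494.5 135.8] mean [493.4 140.7  32.8] size [ 31. 307.] ang 94.8
blue 36 px [335. 210.] ctr [ 469.1 -380.6] mean [ 466.9 -382.5   49.5] size [48.  9.] ang 29.0
blue 26 px [272. 216.] ctr [ 452.1 -131.6] mean [ 450.8 -133.8   49.1] size [42.  6.] ang 67.9
blue 305 px [486. 236.] ctr [ 352.7 -977.1] mean [ 346.3 -975.8   85.4] size [ 44. 111.] ang 179.4
blue 25 px [225. 241.] ctr [356.1  55.1] mean [356.5  56.2  48.5] size [46.  5.] ang 59.9
blue 58 px [305. 264.] ctr [ 260.8 -253. ] mean [ 260.3 -252.1   50.5] size [11. 52.] ang 104.2
blue 51 px [391. 337.] ctr [ -37.4 -598.9] mean [ -43.3 -597.7   20.9] size [  6. 122.] ang 179.2
orange 77 px [218. 139.] ctr [767.5  75. ] mean [769.9  71.   14.5] size [13. 77.] ang 122.6
orange 57 px [376. 157.] ctr [ 685.9 -566.8] mean [ 686.  -563.6   11.7] size [10. 73.] ang 96.2
orange 71 px [285. 185.] ctr [ 578.8 -186.5] mean [ 579.8 -189.1    9.6] size [13. 82.] ang 108.5
orange 56 px [348. 202.] ctr [ 501.9 -444.2] mean [ 498.7 -444.3   12.8] size [74. 12.] ang 31.1
orange 65 px [267. 232.] ctr [ 387.3 -111.5] mean [ 384.7 -117.7   10.4] size [75. 11.] ang 71.3
orange 75 px [217. 256.] ctr [295.5  88.6] mean [297.4  92.4   9.8] size [71. 13.] ang 63.2
orange 62 px [308. 280.] ctr [ 194.7 -276.9] mean [ 192.9 -269.7   11.6] size [11. 72.] ang 102.7
```

The block sits flat in the tray. Next is panel A, near (644,-164) at 18.5° yaw: rotate the tool first, then travel.

Call:
arm_command([
  {"dx":0,"dy":0,"dz":0,"wx":0,"wy":0,"wz":-0.139},
  {"dx":0,"dy":0,"dz":0,"wx":0,"wy":0,"wz":-0.139},
  {"dx":0,"dy":0,"dz":0,"wx":0,"wy":0,"wz":-0.139},
  {"dx":0,"dy":0,"dz":0,"wx":0,"wy":0,"wz":-0.139},
  {"dx":0,"dy":0,"dz":0,"wx":0,"wy":0,"wz":-0.139},
  {"dx":0,"dy":0,"dz":0,"wx":0,"wy":0,"wz":-0.139},
  {"dx":0,"dy":0,"dz":0,"wx":0,"wy":0,"wz":-0.139},
  {"dx":0,"dy":0,"dz":0,"wx":0,"wy":0,"wz":-0.139},
  {"dx":0,"dy":0,"dz":0,"wx":0,"wy":0,"wz":-0.139},
  {"dx":0,"dy":0,"dz":0,"wx":0,"wy":0,"wz":-0.139},
  {"dx":0,"dy":0,"dz":0,"wx":0,"wy":0,"wz":-0.139},
  {"dx":0,"dy":0,"dz":0,"wx":0,"wy":0,"wz":-0.139},
  {"dx":0,"dy":0,"dz":0,"wx":0,"wy":0,"wz":-0.139},
  {"dx":0,"dy":0,"dz":0,"wx":0,"wy":0,"wz":-0.139},
])

```text
t: 9.55
ee_pos: [517.0, 427.7, 217.0]
tcp_rot: [[-0.321, 0.947, -0.001], [0.947, 0.321, -0.001], [-0.0, -0.001, -1.0]]
ft_force: [0.0, -0.0, 0.1]
finger_gap: 59.2
grip_force: 0.0
```

```bash
python3 - <<'E'
from h import *
s=st(); print(np.round(s['qpos'],1)); to([644,-164,230])
E
```

```text
t 9.6 tcp [517.  427.7 217. ] yaw 108.7 zax [-0.001 -0.001 -1.   ] F [ 0.  -0.   0.1] gap 59.2 gf 0.0
[ -6.3  32.1 -54.5  80.3  26.   80.8 -42. ]
go [-12.02  -1.39  -0.26]
```

Call:
arm_command([
  {"dx":-0.86,"dy":-0.1,"dz":-0.02,"wx":0,"wy":0,"wz":0},
  {"dx":-0.86,"dy":-0.1,"dz":-0.02,"wx":0,"wy":0,"wz":0},
  {"dx":-0.86,"dy":-0.1,"dz":-0.02,"wx":0,"wy":0,"wz":0},
  {"dx":-0.86,"dy":-0.1,"dz":-0.02,"wx":0,"wy":0,"wz":0},
  {"dx":-0.86,"dy":-0.1,"dz":-0.02,"wx":0,"wy":0,"wz":0},
  {"dx":-0.86,"dy":-0.1,"dz":-0.02,"wx":0,"wy":0,"wz":0},
  {"dx":-0.86,"dy":-0.1,"dz":-0.02,"wx":0,"wy":0,"wz":0},
  {"dx":-0.86,"dy":-0.1,"dz":-0.02,"wx":0,"wy":0,"wz":0},
  {"dx":-0.86,"dy":-0.1,"dz":-0.02,"wx":0,"wy":0,"wz":0},
  {"dx":-0.86,"dy":-0.1,"dz":-0.02,"wx":0,"wy":0,"wz":0},
  {"dx":-0.86,"dy":-0.1,"dz":-0.02,"wx":0,"wy":0,"wz":0},
  {"dx":-0.86,"dy":-0.1,"dz":-0.02,"wx":0,"wy":0,"wz":0},
  {"dx":-0.86,"dy":-0.1,"dz":-0.02,"wx":0,"wy":0,"wz":0},
  {"dx":-0.86,"dy":-0.1,"dz":-0.02,"wx":0,"wy":0,"wz":0},
  {"dx":0,"dy":0,"dz":0,"wx":0,"wy":0,"wz":0},
], grip=0.68)

```text
t: 11.05
ee_pos: [640.3, -174.0, 229.9]
tcp_rot: [[-0.306, 0.952, -0.002], [0.952, 0.306, -0.002], [-0.002, -0.002, -1.0]]
ft_force: [-0.4, 0.1, -0.3]
finger_gap: 59.2
grip_force: 0.0
```

```bash
python3 - <<'E'
from h import *
s=st(); print(np.round(s['qpos'],1)); snap('wrist','w6'); blobs('w6')
rect('w6',40,55,(590,700,-220,-110)); rect('w6',4,25,(550,730,-260,-80)); to([644,-164,230])
E
```

```text
t 11.1 tcp [ 640.3 -174.   229.9] yaw 107.8 zax [-0.002 -0.002 -1.   ] F [-0.4  0.1 -0.3] gap 59.2 gf 0.0
[ 45.5  28.5 -48.6  80.6  21.4  80.4  14.6]
blue 153 px [185.   2.] ctr [508.2 -20.9] mean [510.8 -19.3  28.2] size [32.  7.] ang 11.4
blue 827 px [108.  88.] ctr [ 451.3 -132.4] mean [ 452.1 -131.5   46.7] size [58. 12.] ang 70.5
blue 429 px [260. 168.] ctr [ 642.1 -163.9] mean [ 641.8 -163.    46.9] size [10. 56.] ang 109.6
orange 626 px [430.  19.] ctr [777.9  58.9] mean [777.8  58.9   6.1] size [20. 44.] ang 119.4
orange 710 px [70. 54.] ctr [ 383.  -108.7] mean [ 383.3 -108.     5.8] size [89. 13.] ang 70.5
orange 796 px [206. 163.] ctr [ 576.7 -188. ] mean [ 576.  -186.1    6. ] size [16. 88.] ang 109.2
w6 518 ctr [ 642.7 -165. ] size [12.  59.6] a 19.1 zmed 46.8
w6 6992 ctr [ 634.4 -168.4] size [138.7  90.5] a 19.1 zmed 14.9
go [0.08 0.11 0.  ]
```

Call:
arm_command([
  {"dx":0.16,"dy":0.1,"dz":0,"wx":0,"wy":0,"wz":-0.022},
  {"dx":0,"dy":0,"dz":0.5,"wx":0,"wy":0,"wz":0},
  {"dx":0,"dy":0,"dz":0.6,"wx":0,"wy":0,"wz":0},
  {"dx":0,"dy":0,"dz":0.6,"wx":0,"wy":0,"wz":0},
  {"dx":0,"dy":0,"dz":0.6,"wx":0,"wy":0,"wz":0},
  {"dx":0,"dy":0,"dz":0.6,"wx":0,"wy":0,"wz":0},
  {"dx":0,"dy":0,"dz":0.5,"wx":0,"wy":0,"wz":0},
  {"dx":0,"dy":0,"dz":0.3,"wx":0,"wy":0,"wz":0},
  {"dx":0,"dy":0,"dz":0.16,"wx":0,"wy":0,"wz":0},
  {"dx":0,"dy":0,"dz":0,"wx":0,"wy":0,"wz":0},
  {"dx":0,"dy":0,"dz":0,"wx":0,"wy":0,"wz":0},
])

```text
t: 12.2
ee_pos: [643.7, -155.7, 39.8]
tcp_rot: [[-0.337, 0.942, 0.002], [0.942, 0.337, -0.0], [-0.001, 0.001, -1.0]]
ft_force: [-1.2, 0.1, 0.6]
finger_gap: 58.6
grip_force: 0.0
```

Call:
arm_command([
  {"dx":0,"dy":0,"dz":0,"wx":0,"wy":0,"wz":0},
  {"dx":0,"dy":0,"dz":0,"wx":0,"wy":0,"wz":0},
  {"dx":0,"dy":0,"dz":0,"wx":0,"wy":0,"wz":0},
  {"dx":0,"dy":0,"dz":0,"wx":0,"wy":0,"wz":0},
  {"dx":0,"dy":0,"dz":0,"wx":0,"wy":0,"wz":0},
  {"dx":0,"dy":0,"dz":0,"wx":0,"wy":0,"wz":0},
  {"dx":0,"dy":0,"dz":0,"wx":0,"wy":0,"wz":0},
  {"dx":0,"dy":0,"dz":0,"wx":0,"wy":0,"wz":0},
  {"dx":0,"dy":0,"dz":0,"wx":0,"wy":0,"wz":0},
  {"dx":0,"dy":0,"dz":0,"wx":0,"wy":0,"wz":0},
], grip=0, grip_force=45)

```text
t: 13.2
ee_pos: [642.7, -156.4, 38.5]
tcp_rot: [[-0.336, 0.942, -0.001], [0.942, 0.336, -0.0], [-0.0, -0.001, -1.0]]
ft_force: [-3.6, -1.6, 1.6]
finger_gap: 11.7
grip_force: 45.0
```

Call:
arm_command([
  {"dx":0,"dy":0,"dz":-0.1,"wx":0,"wy":0,"wz":0},
  {"dx":0,"dy":0,"dz":-0.2,"wx":0,"wy":0,"wz":0},
  {"dx":0,"dy":0,"dz":-0.3,"wx":0,"wy":0,"wz":0},
  {"dx":0,"dy":0,"dz":-0.4,"wx":0,"wy":0,"wz":0},
  {"dx":0,"dy":0,"dz":-0.4,"wx":0,"wy":0,"wz":0},
  {"dx":0,"dy":0,"dz":-0.4,"wx":0,"wy":0,"wz":0.063},
  {"dx":0,"dy":0,"dz":-0.2,"wx":0,"wy":0,"wz":0.063},
  {"dx":0,"dy":0,"dz":0,"wx":0,"wy":0,"wz":0.063},
  {"dx":0,"dy":0,"dz":0,"wx":0,"wy":0,"wz":0.063},
  {"dx":0,"dy":0,"dz":0,"wx":0,"wy":0,"wz":0},
  {"dx":0,"dy":0,"dz":0,"wx":0,"wy":0,"wz":0},
  {"dx":0,"dy":0,"dz":0,"wx":0,"wy":0,"wz":0},
])

```text
t: 14.4
ee_pos: [643.1, -156.0, 138.9]
tcp_rot: [[-0.092, 0.996, 0.0], [0.996, 0.092, 0.0], [0.0, 0.0, -1.0]]
ft_force: [0.5, -0.5, -3.4]
finger_gap: 11.6
grip_force: 45.0
```

```bash
cat >> h.py <<'E'
# held panel measured in the TCP frame: top-surface plane fit + orange tongue + outline
def held(name,s):
    P,im,n=cloud(name); R=s['tcp_rot']; T=(P-s['ee_pos'])@R   # tcp coords
    hsv=cv2.cvtColor(im,cv2.COLOR_RGB2HSV).astype(int); H,S,V=hsv[...,0],hsv[...,1],hsv[...,2]
    near=(T[...,2]>5)&(T[...,2]<60)&(abs(T[...,1])<100)&(abs(T[...,0])<75)
    w=near&(S<60)&(V>110); o=near&(H>6)&(H<20)&(S>150)&(V>90)
    q=T[w]; 
    for _ in range(4):
        A=np.c_[q[:,0],q[:,1],np.ones(len(q))]; c=np.linalg.lstsq(A,q[:,2],rcond=None)[0]; r=abs(q[:,2]-A@c); q=q[r<max(1.5,1.5*np.median(r))]
    print('plane n',len(q),'dz/dx deg',np.degrees(np.arctan(c[0])).round(2),'dz/dy deg',np.degrees(np.arctan(c[1])).round(2),'top z at 0',c[2].round(1),'-> bottom',round(c[2]+15,1))
    if o.sum()>20:
        t=T[o]; print('tongue tcp x',np.percentile(t[:,0],[1,99]).round(1),'y',np.percentile(t[:,1],[1,99]).round(1),'z',np.median(t[:,2]).round(1))
    print('body y',np.percentile(q[:,1],[1,99]).round(1),'x',np.percentile(q[:,0],[1,99]).round(1))
E
python3 - <<'E'
from h import *
s=st(); snap('wrist','w7'); held('w7',s)
E
```

```text
t 14.4 tcp [ 643.1 -156.   138.9] yaw 95.3 zax [ 0.  0. -1.] F [ 0.5 -0.5 -3.4] gap 11.6 gf 45.0
plane n 7783 dz/dx deg 0.35 dz/dy deg -0.08 top z at 0 23.4 -> bottom 38.4
tongue tcp x [-7.5 36.2] y [-78.5 -63.5] z 32.6
body y [-59.7  57.8] x [-2.7 35.9]
```

View pics/w7.png

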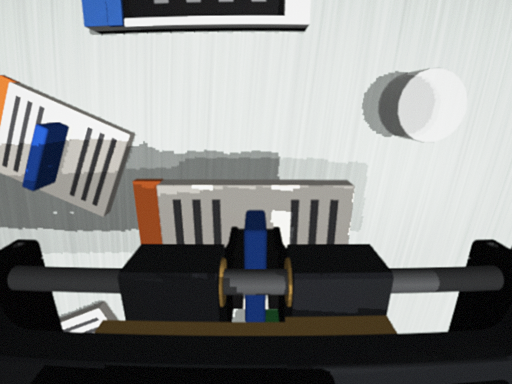

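The panel is held level: the tongue at (147,210) is at tool y -78 and the panel centre is 8.7 mm to tool -x. I'm carrying it to the -y bay, tilting it 12° and re-measuring the frame from near.

Call:
arm_command([
  {"dx":0.42,"dy":-0.066,"dz":-0.04,"wx":0,"wy":0,"wz":0},
  {"dx":0.42,"dy":-0.066,"dz":-0.04,"wx":0,"wy":0,"wz":0},
  {"dx":0.42,"dy":-0.066,"dz":-0.04,"wx":0,"wy":0,"wz":0},
  {"dx":0.42,"dy":-0.066,"dz":-0.04,"wx":0,"wy":0,"wz":0},
  {"dx":0.42,"dy":-0.066,"dz":-0.04,"wx":0,"wy":0,"wz":0},
  {"dx":0.42,"dy":-0.066,"dz":-0.04,"wx":0,"wy":0,"wz":0},
  {"dx":0.42,"dy":-0.066,"dz":-0.04,"wx":0,"wy":0,"wz":0},
  {"dx":0.42,"dy":-0.066,"dz":-0.04,"wx":0,"wy":0,"wz":0},
  {"dx":0.42,"dy":-0.066,"dz":-0.04,"wx":0,"wy":0,"wz":0},
  {"dx":0.38,"dy":-0.066,"dz":-0.04,"wx":0,"wy":0,"wz":0},
  {"dx":0,"dy":0,"dz":0,"wx":0,"wy":0,"wz":0},
  {"dx":0,"dy":0,"dz":0,"wx":0,"wy":0,"wz":0},
  {"dx":0,"dy":0,"dz":0,"wx":0,"wy":0,"wz":0},
])

```text
t: 15.75
ee_pos: [591.2, 47.4, 158.5]
tcp_rot: [[-0.09, 0.996, 0.0], [0.996, 0.09, -0.001], [-0.001, -0.0, -1.0]]
ft_force: [0.8, -0.2, -3.6]
finger_gap: 11.7
grip_force: 45.0
```

```bash
python3 - <<'E'
from h import *
s=st(); snap('wrist','w8'); held('w8',s); rect('w8',19,34,(440,720,-50,330)); blobs('w8',show=('blue',))
E
```

```text
t 15.8 tcp [591.2  47.4 158.5] yaw 95.2 zax [ 0.    -0.001 -1.   ] F [ 0.8 -0.2 -3.6] gap 11.7 gf 45.0
plane n 8056 dz/dx deg 0.2 dz/dy deg -0.09 top z at 0 23.4 -> bottom 38.4
tongue tcp x [-7.5 36.2] y [-78.4 -63.5] z 32.6
body y [-59.7  57.8] x [-2.8 35.9]
w8 12849 ctr [567.6 135.5] size [183.5 158.1] a 5.4 zmed 25.8
blue 6326 px [156.  87.] ctr [493.2 129.5] mean [493.  134.9  28.2] size [ 32. 156.] ang 95.3
blue 380 px [505. 139.] ctr [821.6 110.7] mean [818.9 118.6  46.5] size [ 8. 54.] ang 114.5
blue 970 px [ 16. 155.] ctr [356.6  57.8] mean [358.9  61.2  46.5] size [60. 12.] ang 63.2
blue 1239 px [255. 241.] ctr [589.2  57. ] mean [589.2  57.7 166.8] size [12. 23.] ang 94.7
blue 500 px [255. 308.] ctr [592.7  20. ] mean [592.5  20.2 167.1] size [10. 19.] ang 94.4
```

View pics/w8.png

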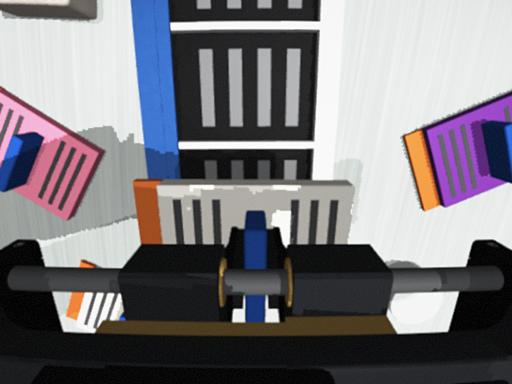

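The held panel is still level over the frame, with the bay divider visible at (245,145). I'll check the lateral divider positions from this picture.

```bash
cat >> h.py <<'E'
FO=np.array([576.0,142.6]); FA=np.radians(5.3); FX=np.array([np.cos(FA),np.sin(FA)]); FY=np.array([-FX[1],FX[0]])
def fr(P): d=P[...,:2]-FO; return d@FX,d@FY
E
python3 - <<'E'
from h import *
for nm in('w8','w3'):
    P,im,n=cloud(nm); x,y=fr(P); 
    for x0 in(-50,0,40):
        m=(P[...,2]>19)&(P[...,2]<30)&(x>x0-12)&(x<x0+12)&(abs(y)<165); v=np.sort(y[m]); g=np.split(v,np.where(np.diff(v)>8)[0]+1)
        print(nm,x0,[(round(a[0],1),round(a[-1],1),len(a)) for a in g if len(a)>15])
    for y0 in (-20,0,30):
        m=(P[...,2]>20)&(P[...,2]<32)&(abs(y-y0)<8)&(abs(x)<120); v=np.sort(x[m]); g=np.split(v,np.where(np.diff(v)>10)[0]+1)
        print(nm,'x',y0,[(round(a[0],1),round(a[-1],1)) for a in g if len(a)>15])
E
```

```text
w8 -50 [(np.float64(-54.8), np.float64(-48.3), 161), (np.float64(48.6), np.float64(55.3), 247)]
w8 0 [(np.float64(-54.2), np.float64(-48.3), 174), (np.float64(48.5), np.float64(55.7), 277)]
w8 40 [(np.float64(-54.3), np.float64(-48.3), 175), (np.float64(48.7), np.float64(55.4), 247)]
w8 x -20 [(np.float64(-100.1), np.float64(-67.4)), (np.float64(61.5), np.float64(82.1))]
w8 x 0 [(np.float64(-100.4), np.float64(-67.4)), (np.float64(61.8), np.float64(82.5))]
w8 x 30 [(np.float64(-100.2), np.float64(-67.5)), (np.float64(61.5), np.float64(82.3))]
w3 -50 [(np.float64(-159.0), np.float64(-152.1), 111), (np.float64(-55.5), np.float64(-49.2), 90), (np.float64(48.5), np.float64(54.7), 88), (np.float64(151.9), np.float64(159.2), 101)]
w3 0 [(np.float64(-159.7), np.float64(-152.2), 128), (np.float64(-55.3), np.float64(-49.3), 93), (np.float64(48.6), np.float64(54.9), 103), (np.float64(152.3), np.float64(159.1), 115)]
w3 40 [(np.float64(-159.1), np.float64(-151.7), 127), (np.float64(-54.3), np.float64(-48.1), 110), (np.float64(48.7), np.float64(54.9), 107), (np.float64(152.7), np.float64(159.9), 118)]
w3 x -20 [(np.float64(-99.9), np.float64(-67.3)), (np.float64(61.8), np.float64(82.3))]
w3 x 0 [(np.float64(-100.4), np.float64(-67.5)), (np.float64(61.7), np.float64(82.1))]
w3 x 30 [(np.float64(-100.1), np.float64(-67.4)), (np.float64(61.8), np.float64(82.1))]
```

Call:
arm_command([
  {"dx":0.016,"dy":0,"dz":0.29,"wx":0,"wy":0,"wz":0},
  {"dx":0,"dy":0,"dz":0.29,"wx":0,"wy":0,"wz":0},
  {"dx":0,"dy":0,"dz":0.29,"wx":0,"wy":0,"wz":0},
  {"dx":0,"dy":0,"dz":0.3,"wx":0,"wy":0,"wz":0},
  {"dx":0,"dy":0,"dz":0,"wx":-0.07,"wy":0,"wz":0},
  {"dx":0,"dy":0,"dz":0,"wx":-0.07,"wy":0,"wz":0},
  {"dx":0,"dy":0,"dz":0,"wx":-0.07,"wy":0,"wz":0},
  {"dx":0,"dy":0,"dz":0,"wx":0,"wy":0,"wz":0},
  {"dx":0,"dy":0,"dz":0,"wx":0,"wy":0,"wz":0},
  {"dx":0,"dy":0,"dz":0,"wx":0,"wy":0,"wz":0},
])

```text
t: 16.8
ee_pos: [591.6, 48.8, 100.0]
tcp_rot: [[-0.09, 0.974, 0.206], [0.996, 0.088, 0.019], [0.001, 0.207, -0.978]]
ft_force: [0.2, -0.3, -3.0]
finger_gap: 11.6
grip_force: 45.0
```

```bash
cat >> h.py <<'E'
# tip/tail position in bay coords given panel offset in the tcp frame; by = bay centre frame y
def tip(off,by,goal=None):
    s=st(); R=s['tcp_rot']
    f=lambda v:(lambda w:np.round([(w[:2]-FO)@FX,(w[:2]-FO)@FY-by,w[2]-12],1))(s['ee_pos']+R@(np.array(off)+np.array(v)))
    t=f([0,-78,0]); print('tip',t,'tail',f([0,60,0]),'tilt',np.degrees(np.arcsin(R[2,1])).round(2))
    if goal is not None:
        d=np.array(goal)-t; w=np.r_[d[0]*FX+d[1]*FY,d[2]]; print('go',np.round(R.T@w/50,3))
E
python3 - <<'E'
from h import *
tip([-8.7,0,38.4],-104,[-62,0,2])
E
```

```text
t 16.8 tcp [591.6  48.8 100. ] yaw 95.2 zax [ 0.206  0.019 -0.978] F [ 0.2 -0.3 -3. ] gap 11.6 gf 45.0
tip [-61.5   0.6  34.3] tail [73.5  0.3 62.9] tilt 11.97
go [-0.012 -0.144  0.63 ]
```

Call:
arm_command([
  {"dx":-0.012,"dy":-0.036,"dz":0.16,"wx":0,"wy":0,"wz":0},
  {"dx":0,"dy":-0.036,"dz":0.16,"wx":0,"wy":0,"wz":0},
  {"dx":0,"dy":-0.036,"dz":0.16,"wx":0,"wy":0,"wz":0},
  {"dx":0,"dy":-0.036,"dz":0.15,"wx":0,"wy":0,"wz":0},
  {"dx":0,"dy":0,"dz":0,"wx":0,"wy":0,"wz":0},
  {"dx":0,"dy":0,"dz":0,"wx":0,"wy":0,"wz":0},
  {"dx":0,"dy":0,"dz":0,"wx":0,"wy":0,"wz":0},
])

```text
t: 17.5
ee_pos: [590.9, 48.2, 68.0]
tcp_rot: [[-0.091, 0.974, 0.208], [0.996, 0.089, 0.019], [0.0, 0.209, -0.978]]
ft_force: [0.4, -0.7, -2.9]
finger_gap: 11.8
grip_force: 45.0
```

```bash
python3 - <<'E'
from h import *
tip([-8.7,0,38.4],-104,[-77.3,0,2]); snap('wrist','w9'); held('w9',robot.get_state())
E
```

```text
t 17.5 tcp [590.9  48.2  68. ] yaw 95.2 zax [ 0.208  0.019 -0.978] F [ 0.4 -0.7 -2.9] gap 11.8 gf 45.0
tip [-62.2   0.1   2.2] tail [72.8 -0.1 31. ] tilt 12.05
go [-0.002 -0.296 -0.059]
plane n 3626 dz/dx deg 28.43 dz/dy deg 5.78 top z at 0 15.1 -> bottom 30.1
tongue tcp x [-7.3 36.2] y [-79.4 -63.5] z 32.3
body y [-79.2  63. ] x [ 1.8 74.1]
```

Tongue tip is 2 mm above the floor. Sliding it under the lip.

Call:
arm_command([
  {"dx":0,"dy":-0.05,"dz":-0.01,"wx":0,"wy":0,"wz":0},
  {"dx":0,"dy":-0.05,"dz":-0.01,"wx":0,"wy":0,"wz":0},
  {"dx":0,"dy":-0.05,"dz":-0.01,"wx":0,"wy":0,"wz":0},
  {"dx":0,"dy":-0.05,"dz":-0.01,"wx":0,"wy":0,"wz":0},
  {"dx":0,"dy":-0.05,"dz":-0.01,"wx":0,"wy":0,"wz":0},
  {"dx":0,"dy":-0.046,"dz":-0.009,"wx":0,"wy":0,"wz":0},
  {"dx":0,"dy":0,"dz":0,"wx":0,"wy":0,"wz":0},
  {"dx":0,"dy":0,"dz":0,"wx":0,"wy":0,"wz":0},
  {"dx":0,"dy":0,"dz":0,"wx":0,"wy":0,"wz":0},
])

```text
t: 18.45
ee_pos: [575.8, 46.7, 67.6]
tcp_rot: [[-0.091, 0.974, 0.208], [0.996, 0.089, 0.019], [0.0, 0.208, -0.978]]
ft_force: [-0.2, -1.6, -3.0]
finger_gap: 11.5
grip_force: 45.0
```

```bash
cat >> h.py <<'E'
# rows that lower the tilt to level in n steps about the tip, ending with the tip at goal
def flatten(off,by,goal,n):
    from scipy.spatial.transform import Rotation as Ro
    s=robot.get_state(); R=s['tcp_rot'].copy(); p=s['ee_pos'].copy(); off=np.array(off)+[0,-78,0]
    th=np.arcsin(R[2,1]); t0=p+R@off; g=np.r_[FO+goal[0]*FX+(by+goal[1])*FY,12+goal[2]]
    for i in range(n):
        Rn=R@Ro.from_rotvec([th/n,0,0]).as_matrix(); tn=t0+(g-t0)*(i+1)/n; pn=tn-Rn@off
        print(np.round(R.T@(pn-p)/50,3),round(th/n,3)); R,p=Rn,pn
E
python3 - <<'E'
from h import *
o=[-8.7,0,38.4]; tip(o,-104); flatten(o,-104,[-77.8,0,0.5],6)
E
```

```text
t 18.4 tcp [575.8  46.7  67.6] yaw 95.2 zax [ 0.208  0.019 -0.978] F [-0.2 -1.6 -3. ] gap 11.5 gf 45.0
tip [-77.4  -0.    1.8] tail [57.6 -0.2 30.5] tilt 12.03
[0.    0.024 0.059] 0.035
[0.    0.024 0.059] 0.035
[0.    0.024 0.059] 0.035
[0.    0.024 0.059] 0.035
[0.    0.024 0.059] 0.035
[0.    0.024 0.059] 0.035
```

Call:
arm_command([
  {"dx":0,"dy":0.024,"dz":0.059,"wx":0.035,"wy":0,"wz":0},
  {"dx":0,"dy":0.024,"dz":0.059,"wx":0.035,"wy":0,"wz":0},
  {"dx":0,"dy":0.024,"dz":0.059,"wx":0.035,"wy":0,"wz":0},
  {"dx":0,"dy":0.024,"dz":0.059,"wx":0.035,"wy":0,"wz":0},
  {"dx":0,"dy":0.024,"dz":0.059,"wx":0.035,"wy":0,"wz":0},
  {"dx":0,"dy":0.024,"dz":0.059,"wx":0.035,"wy":0,"wz":0},
  {"dx":0,"dy":0,"dz":0,"wx":0,"wy":0,"wz":0},
  {"dx":0,"dy":0,"dz":0,"wx":0,"wy":0,"wz":0},
  {"dx":0,"dy":0,"dz":0,"wx":0,"wy":0,"wz":0},
])

```text
t: 19.35
ee_pos: [584.7, 47.6, 50.8]
tcp_rot: [[-0.091, 0.996, 0.001], [0.996, 0.091, 0.0], [-0.0, 0.001, -1.0]]
ft_force: [-1.0, -0.4, -3.3]
finger_gap: 11.9
grip_force: 45.0
```

```bash
python3 - <<'E'
from h import *
o=[-8.7,0,38.4]; tip(o,-104)
E
```

```text
t 19.4 tcp [584.7  47.6  50.8] yaw 95.2 zax [ 0.001  0.    -1.   ] F [-1.  -0.4 -3.3] gap 11.9 gf 45.0
tip [-78.1   0.    0.4] tail [59.9 -0.2  0.4] tilt 0.03
```

Call:
arm_command([
  {"dx":0,"dy":0,"dz":0.006,"wx":0,"wy":0,"wz":0},
  {"dx":0,"dy":0,"dz":0,"wx":0,"wy":0,"wz":0},
  {"dx":0,"dy":0,"dz":0,"wx":0,"wy":0,"wz":0},
  {"dx":0,"dy":0,"dz":0,"wx":0,"wy":0,"wz":0},
  {"dx":0,"dy":0,"dz":-0.1,"wx":0,"wy":0,"wz":0},
  {"dx":0,"dy":0,"dz":-0.3,"wx":0,"wy":0,"wz":0},
  {"dx":0,"dy":0,"dz":-0.5,"wx":0,"wy":0,"wz":0},
  {"dx":0,"dy":0,"dz":-0.7,"wx":0,"wy":0,"wz":0},
  {"dx":0,"dy":0,"dz":-0.7,"wx":0,"wy":0,"wz":0},
  {"dx":0,"dy":0,"dz":-0.7,"wx":0,"wy":0,"wz":0},
  {"dx":0,"dy":0,"dz":-0.5,"wx":0,"wy":0,"wz":0},
  {"dx":0,"dy":0,"dz":0,"wx":0,"wy":0,"wz":0},
  {"dx":0,"dy":0,"dz":0,"wx":0,"wy":0,"wz":0},
], grip=0.45)

```text
t: 20.65
ee_pos: [585.2, 47.7, 226.8]
tcp_rot: [[-0.091, 0.996, 0.002], [0.996, 0.091, -0.0], [-0.0, 0.002, -1.0]]
ft_force: [-0.0, 0.5, -0.7]
finger_gap: 39.4
grip_force: 0.0
```

```bash
cat >> h.py <<'E'
def seated(name,by):
    P,im,n=cloud(name); x,y=fr(P); y=y-by; Z=P[...,2]-12
    hsv=cv2.cvtColor(im,cv2.COLOR_RGB2HSV).astype(int)
    m=(abs(x)<61)&(abs(y)<46)&(Z>8)&(Z<28)&(hsv[...,1]<60)&(hsv[...,2]>100)
    q=np.c_[x[m],y[m],Z[m]]; A=np.c_[q[:,:2],np.ones(len(q))]
    for _ in range(3):
        c=np.linalg.lstsq(A,q[:,2],rcond=None)[0]; r=abs(q[:,2]-A@c); k=r<1.5; q,A=q[k],A[k]
    print('seated n',len(q),'slope deg x,y',np.degrees(c[:2]).round(2),'top',c[2].round(1),'x',np.percentile(q[:,0],[1,99]).round(1),'y',np.percentile(q[:,1],[1,99]).round(1))
E
python3 - <<'E'
from h import *
st(); snap('wrist','w10'); seated('w10',-104); snap('top','t10'); blobs('t10',12)
E
```

```text
t 20.6 tcp [585.2  47.7 226.8] yaw 95.2 zax [ 0.002 -0.    -1.   ] F [-0.   0.5 -0.7] gap 39.4 gf 0.0
seated n 5409 slope deg x,y [ 0.09 -0.08] top 15.0 x [-59.5  58.1] y [-44.8  43.8]
blue 52 px [210. 123.] ctr [829.9 111.1] mean [829.3 112.7  49.2] size [11. 56.] ang 120.5
blue 52 px [382. 173.] ctr [ 618.8 -579.6] mean [ 619.8 -580.3   52.7] size [ 9. 49.] ang 101.1
blue 390 px [190. 208.] ctr [489.  193.9] mean [489.7 194.2  31.9] size [ 31. 192.] ang 97.0
blue 36 px [335. 210.] ctr [ 468.2 -382.1] mean [ 465.2 -383.6   54.4] size [51.  6.] ang 30.7
blue 27 px [272. 216.] ctr [ 453.5 -129.4] mean [ 451.4 -133.5   50.2] size [45.  5.] ang 70.0
blue 305 px [486. 236.] ctr [ 352.6 -977.6] mean [ 353.  -976.4   85.2] size [ 46. 111.] ang 3.0
blue 13 px [223. 240.] ctr [361.   62.2] mean [360.2  60.6  52.9] size [35.  3.] ang 61.3
blue 58 px [305. 264.] ctr [ 261.9 -257.6] mean [ 262.5 -259.5   50.4] size [10. 55.] ang 103.9
blue 51 px [391. 337.] ctr [ -42.  -597.6] mean [ -44.1 -597.8   19.5] size [139.   5.] ang 180.0
orange 78 px [218. 140.] ctr [764.8  84. ] mean [764.5  84.6  12
[... 175 characters left out ...]
515.9 436.6  53.1] size [ 3. 56.] ang 177.2
orange 22 px [132. 202.] ctr [517.5 419.4] mean [520.2 419.   53.2] size [ 5. 67.] ang 175.1
orange 57 px [348. 202.] ctr [ 505.5 -441.9] mean [ 507.1 -441.    10. ] size [80.  9.] ang 28.7
orange 55 px [269. 233.] ctr [ 384.3 -119.9] mean [ 384.  -121.5   10.8] size [59. 11.] ang 67.9
orange 69 px [217. 256.] ctr [296.3  88.3] mean [298.3  93.    8.5] size [79. 11.] ang 61.3
orange 63 px [308. 280.] ctr [ 194.2 -271.6] mean [ 194.8 -269.    11. ] size [11. 81.] ang 102.2
red 26 px [126. 202.] ctr [515.7 441.5] mean [517.2 441.8  53.9] size [ 4. 55.] ang 175.3
red 62 px [135. 202.] ctr [513.6 411.2] mean [518.8 411.4  52.1] size [ 8. 68.] ang 178.0
```

Panel A is flat and home: top 15.0 mm above the floor with slope under 0.1°. On to panel B.

Call:
arm_command([
  {"dx":0,"dy":0,"dz":0,"wx":0,"wy":0,"wz":0.108},
  {"dx":0,"dy":0,"dz":0,"wx":0,"wy":0,"wz":0.108},
  {"dx":0,"dy":0,"dz":0,"wx":0,"wy":0,"wz":0.108},
  {"dx":0,"dy":0,"dz":0,"wx":0,"wy":0,"wz":0.108},
  {"dx":-0.61,"dy":-0.186,"dz":0,"wx":0,"wy":0,"wz":0},
  {"dx":-0.61,"dy":-0.186,"dz":0,"wx":0,"wy":0,"wz":0},
  {"dx":-0.61,"dy":-0.186,"dz":0,"wx":0,"wy":0,"wz":0},
  {"dx":-0.61,"dy":-0.186,"dz":0,"wx":0,"wy":0,"wz":0},
  {"dx":-0.61,"dy":-0.186,"dz":0,"wx":0,"wy":0,"wz":0},
  {"dx":-0.61,"dy":-0.186,"dz":0,"wx":0,"wy":0,"wz":0},
  {"dx":-0.63,"dy":-0.184,"dz":0,"wx":0,"wy":0,"wz":0},
  {"dx":0,"dy":0,"dz":0,"wx":0,"wy":0,"wz":0},
  {"dx":0,"dy":0,"dz":0,"wx":0,"wy":0,"wz":0},
  {"dx":0,"dy":0,"dz":0,"wx":0,"wy":0,"wz":0},
])

```text
t: 22.15
ee_pos: [452.2, -131.8, 225.3]
tcp_rot: [[0.333, 0.943, -0.0], [0.943, -0.333, 0.001], [0.001, -0.001, -1.0]]
ft_force: [0.4, 0.6, 0.4]
finger_gap: 39.0
grip_force: 0.0
```

```bash
cat >> h.py <<'E'
def pan(name,c,s):  # loose panel near c: rib rect and body rect, then the move to it
    rect(name,40,55,(c[0]-50,c[0]+50,c[1]-50,c[1]+50)); rect(name,4,25,(c[0]-95,c[0]+95,c[1]-95,c[1]+95))
E
python3 - <<'E'
from h import *
s=st(); print(np.round(s['qpos'],1)); snap('wrist','w11'); pan('w11',(452,-133),s); blobs('w11',show=('blue',)); to([452,-133,38])
E
```

```text
t 22.1 tcp [ 452.2 -131.8  225.3] yaw 70.5 zax [-0.     0.001 -1.   ] F [0.4 0.6 0.4] gap 39.0 gf 0.0
[ 53.1   0.9 -42.  107.4   0.6  72.   -8.5]
w11 540 ctr [ 450.7 -133.2] size [59.6 11.6] a 70.8 zmed 46.8
w11 7076 ctr [ 442.3 -130.5] size [ 90.9 138.6] a 70.6 zmed 14.9
blue 2213 px [255.  34.] ctr [503.   16.6] mean [502.7  14.2  28.3] size [31. 81.] ang 98.4
blue 1263 px [111.  42.] ctr [355.7  57.1] mean [356.3  57.   46.5] size [59. 13.] ang 62.3
blue 445 px [255. 177.] ctr [ 450.5 -132.4] mean [ 451.2 -130.7   46.9] size [58. 10.] ang 70.1
go [-0.03  0.    3.75]
```

Call:
arm_command([
  {"dx":-0.038,"dy":-0.018,"dz":0,"wx":0,"wy":0,"wz":0},
  {"dx":0,"dy":0,"dz":0.5,"wx":0,"wy":0,"wz":0},
  {"dx":0,"dy":0,"dz":0.6,"wx":0,"wy":0,"wz":0},
  {"dx":0,"dy":0,"dz":0.6,"wx":0,"wy":0,"wz":0},
  {"dx":0,"dy":0,"dz":0.6,"wx":0,"wy":0,"wz":0},
  {"dx":0,"dy":0,"dz":0.6,"wx":0,"wy":0,"wz":0},
  {"dx":0,"dy":0,"dz":0.5,"wx":0,"wy":0,"wz":0},
  {"dx":0,"dy":0,"dz":0.25,"wx":0,"wy":0,"wz":0},
  {"dx":0,"dy":0,"dz":0.1,"wx":0,"wy":0,"wz":0},
  {"dx":0,"dy":0,"dz":0,"wx":0,"wy":0,"wz":0},
  {"dx":0,"dy":0,"dz":0,"wx":0,"wy":0,"wz":0},
  {"dx":0,"dy":0,"dz":0,"wx":0,"wy":0,"wz":0},
])

```text
t: 23.4
ee_pos: [451.2, -134.6, 39.1]
tcp_rot: [[0.335, 0.942, 0.002], [0.942, -0.335, -0.001], [-0.0, 0.002, -1.0]]
ft_force: [-0.1, -0.0, -0.1]
finger_gap: 38.9
grip_force: 0.0
```

Call:
arm_command([
  {"dx":0,"dy":0,"dz":0,"wx":0,"wy":0,"wz":0},
  {"dx":0,"dy":0,"dz":0,"wx":0,"wy":0,"wz":0},
  {"dx":0,"dy":0,"dz":0,"wx":0,"wy":0,"wz":0},
  {"dx":0,"dy":0,"dz":0,"wx":0,"wy":0,"wz":0},
  {"dx":0,"dy":0,"dz":0,"wx":0,"wy":0,"wz":0},
  {"dx":0,"dy":0,"dz":0,"wx":0,"wy":0,"wz":0},
  {"dx":0,"dy":0,"dz":0,"wx":0,"wy":0,"wz":0},
], grip=0, grip_force=45)

```text
t: 24.1
ee_pos: [450.5, -134.4, 38.2]
tcp_rot: [[0.334, 0.942, 0.0], [0.942, -0.334, -0.0], [-0.0, 0.0, -1.0]]
ft_force: [0.4, -0.6, 2.4]
finger_gap: 11.3
grip_force: 45.0
```

Call:
arm_command([
  {"dx":0,"dy":0,"dz":-0.1,"wx":0,"wy":0,"wz":0},
  {"dx":0,"dy":0,"dz":-0.2,"wx":0,"wy":0,"wz":0},
  {"dx":0,"dy":0,"dz":-0.3,"wx":0,"wy":0,"wz":0},
  {"dx":0,"dy":0,"dz":-0.4,"wx":0,"wy":0,"wz":0},
  {"dx":0,"dy":0,"dz":-0.4,"wx":0,"wy":0,"wz":-0.086},
  {"dx":0,"dy":0,"dz":-0.4,"wx":0,"wy":0,"wz":-0.086},
  {"dx":0,"dy":0,"dz":-0.4,"wx":0,"wy":0,"wz":-0.086},
  {"dx":0,"dy":0,"dz":0,"wx":0,"wy":0,"wz":-0.086},
  {"dx":0,"dy":0,"dz":0,"wx":0,"wy":0,"wz":-0.086},
  {"dx":0.3,"dy":0.18,"dz":0,"wx":0,"wy":0,"wz":0},
  {"dx":0.66,"dy":0.39,"dz":0,"wx":0,"wy":0,"wz":0},
  {"dx":0.66,"dy":0.39,"dz":0,"wx":0,"wy":0,"wz":0},
  {"dx":0.66,"dy":0.39,"dz":0,"wx":0,"wy":0,"wz":0},
  {"dx":0.66,"dy":0.39,"dz":0,"wx":0,"wy":0,"wz":0},
  {"dx":0.66,"dy":0.39,"dz":0,"wx":0,"wy":0,"wz":0},
  {"dx":0.66,"dy":0.39,"dz":0,"wx":0,"wy":0,"wz":0},
  {"dx":0.66,"dy":0.39,"dz":0,"wx":0,"wy":0,"wz":0},
  {"dx":0.36,"dy":0.23,"dz":0,"wx":0,"wy":0,"wz":0},
  {"dx":0,"dy":0,"dz":0,"wx":0,"wy":0,"wz":0},
  {"dx":0,"dy":0,"dz":0,"wx":0,"wy":0,"wz":0},
])

```text
t: 26.1
ee_pos: [583.2, 142.7, 148.7]
tcp_rot: [[-0.09, 0.996, -0.0], [0.996, 0.09, -0.0], [-0.0, -0.0, -1.0]]
ft_force: [0.5, -0.5, -2.9]
finger_gap: 12.0
grip_force: 45.0
```

```bash
python3 - <<'E'
from h import *
s=st(); snap('wrist','w12'); held('w12',s)
E
```

```text
t 26.1 tcp [583.2 142.7 148.7] yaw 95.2 zax [-0. -0. -1.] F [ 0.5 -0.5 -2.9] gap 12.0 gf 45.0
plane n 10121 dz/dx deg 0.2 dz/dy deg -0.03 top z at 0 23.1 -> bottom 38.1
tongue tcp x [-7.2 45.7] y [-78.5 -64.1] z 32.2
body y [-59.7  57.9] x [-2.3 45.9]
```

Call:
arm_command([
  {"dx":0,"dy":-0.02,"dz":0.25,"wx":0,"wy":0,"wz":0},
  {"dx":0,"dy":0,"dz":0.25,"wx":0,"wy":0,"wz":0},
  {"dx":0,"dy":0,"dz":0.25,"wx":0,"wy":0,"wz":0},
  {"dx":0,"dy":0,"dz":0.22,"wx":0,"wy":0,"wz":0},
  {"dx":0,"dy":0,"dz":0,"wx":-0.07,"wy":0,"wz":0},
  {"dx":0,"dy":0,"dz":0,"wx":-0.07,"wy":0,"wz":0},
  {"dx":0,"dy":0,"dz":0,"wx":-0.07,"wy":0,"wz":0},
  {"dx":0,"dy":0,"dz":0,"wx":0,"wy":0,"wz":0},
  {"dx":0,"dy":0,"dz":0,"wx":0,"wy":0,"wz":0},
  {"dx":0,"dy":0,"dz":0,"wx":0,"wy":0,"wz":0},
])

```text
t: 27.15
ee_pos: [582.9, 142.4, 99.6]
tcp_rot: [[-0.088, 0.974, 0.206], [0.996, 0.086, 0.019], [0.001, 0.207, -0.978]]
ft_force: [1.0, -0.9, -3.3]
finger_gap: 11.7
grip_force: 45.0
```

```bash
python3 - <<'E'
from h import *
tip([0.9,0,38.1],0,[-62,0,2]); s=robot.get_state(); snap('wrist','w13'); held('w13',s)
E
```

```text
t 27.1 tcp [582.9 142.4  99.6] yaw 95.1 zax [ 0.206  0.019 -0.978] F [ 1.  -0.9 -3.3] gap 11.7 gf 45.0
tip [-61.6   0.4  34.1] tail [73.4 -0.2 62.7] tilt 11.96
go [-0.008 -0.141  0.626]
plane n 7720 dz/dx deg 0.97 dz/dy deg -0.38 top z at 0 22.6 -> bottom 37.6
tongue tcp x [-7.1 45.7] y [-78.7 -64.2] z 32.0
body y [-59.5  57.5] x [-2.1 45.9]
```

Lower, then slide under the lip in one go. The same numbers worked for panel A.

Call:
arm_command([
  {"dx":-0.008,"dy":-0.035,"dz":0.156,"wx":0,"wy":0,"wz":0.002},
  {"dx":0,"dy":-0.035,"dz":0.156,"wx":0,"wy":0,"wz":0},
  {"dx":0,"dy":-0.035,"dz":0.156,"wx":0,"wy":0,"wz":0},
  {"dx":0,"dy":-0.036,"dz":0.158,"wx":0,"wy":0,"wz":0},
  {"dx":0,"dy":0,"dz":0,"wx":0,"wy":0,"wz":0},
  {"dx":0,"dy":0,"dz":0,"wx":0,"wy":0,"wz":0},
  {"dx":0,"dy":-0.05,"dz":-0.01,"wx":0,"wy":0,"wz":0},
  {"dx":0,"dy":-0.05,"dz":-0.01,"wx":0,"wy":0,"wz":0},
  {"dx":0,"dy":-0.05,"dz":-0.01,"wx":0,"wy":0,"wz":0},
  {"dx":0,"dy":-0.05,"dz":-0.01,"wx":0,"wy":0,"wz":0},
  {"dx":0,"dy":-0.05,"dz":-0.01,"wx":0,"wy":0,"wz":0},
  {"dx":0,"dy":-0.05,"dz":-0.01,"wx":0,"wy":0,"wz":0},
  {"dx":0,"dy":0,"dz":0,"wx":0,"wy":0,"wz":0},
  {"dx":0,"dy":0,"dz":0,"wx":0,"wy":0,"wz":0},
  {"dx":0,"dy":0,"dz":0,"wx":0,"wy":0,"wz":0},
])

```text
t: 28.7
ee_pos: [566.9, 140.7, 67.3]
tcp_rot: [[-0.087, 0.974, 0.208], [0.996, 0.085, 0.019], [0.0, 0.208, -0.978]]
ft_force: [0.6, -0.0, -2.8]
finger_gap: 11.9
grip_force: 45.0
```

```bash
python3 - <<'E'
from h import *
o=[0.9,0,38.1]; tip(o,0); flatten(o,0,[-77.8,0,0.4],6)
E
```

```text
t 28.7 tcp [566.9 140.7  67.3] yaw 95.0 zax [ 0.208  0.019 -0.978] F [ 0.6 -0.  -2.8] gap 11.9 gf 45.0
tip [-77.6   0.3   1.8] tail [57.3 -0.5 30.6] tilt 12.03
[-0.001  0.024  0.06 ] 0.035
[-0.001  0.024  0.06 ] 0.035
[-0.001  0.024  0.06 ] 0.035
[-0.001  0.025  0.06 ] 0.035
[-0.001  0.025  0.06 ] 0.035
[-0.001  0.025  0.06 ] 0.035
```

Call:
arm_command([
  {"dx":0,"dy":0.024,"dz":0.06,"wx":0.035,"wy":0,"wz":0},
  {"dx":0,"dy":0.024,"dz":0.06,"wx":0.035,"wy":0,"wz":0},
  {"dx":0,"dy":0.024,"dz":0.06,"wx":0.035,"wy":0,"wz":0},
  {"dx":0,"dy":0.025,"dz":0.06,"wx":0.035,"wy":0,"wz":0},
  {"dx":0,"dy":0.025,"dz":0.06,"wx":0.035,"wy":0,"wz":0},
  {"dx":0,"dy":0.025,"dz":0.06,"wx":0.035,"wy":0,"wz":0},
  {"dx":0,"dy":0,"dz":0,"wx":0,"wy":0,"wz":0},
  {"dx":0,"dy":0,"dz":0,"wx":0,"wy":0,"wz":0},
  {"dx":0,"dy":0,"dz":0.005,"wx":0,"wy":0,"wz":0},
  {"dx":0,"dy":0,"dz":0,"wx":0,"wy":0,"wz":0},
])

```text
t: 29.7
ee_pos: [576.4, 141.6, 50.3]
tcp_rot: [[-0.087, 0.996, 0.001], [0.996, 0.087, 0.0], [0.0, 0.001, -1.0]]
ft_force: [1.4, 0.1, -1.1]
finger_gap: 11.1
grip_force: 45.0
```

```bash
python3 - <<'E'
from h import *
tip([0.9,0,38.1],0)
E
```

```text
t 29.7 tcp [576.4 141.6  50.3] yaw 95.0 zax [ 0.001  0.    -1.   ] F [ 1.4  0.1 -1.1] gap 11.1 gf 45.0
tip [-77.7   0.3   0.2] tail [60.3 -0.4  0.3] tilt 0.05
```

Call:
arm_command([
  {"dx":0,"dy":0,"dz":0,"wx":0,"wy":0,"wz":0},
  {"dx":0,"dy":0,"dz":0,"wx":0,"wy":0,"wz":0},
  {"dx":0,"dy":0,"dz":0,"wx":0,"wy":0,"wz":0},
  {"dx":0,"dy":0,"dz":0,"wx":0,"wy":0,"wz":0},
  {"dx":0,"dy":0,"dz":-0.1,"wx":0,"wy":0,"wz":0},
  {"dx":0,"dy":0,"dz":-0.3,"wx":0,"wy":0,"wz":0},
  {"dx":0,"dy":0,"dz":-0.5,"wx":0,"wy":0,"wz":0},
  {"dx":0,"dy":0,"dz":-0.7,"wx":0,"wy":0,"wz":0},
  {"dx":0,"dy":0,"dz":-0.7,"wx":0,"wy":0,"wz":0},
  {"dx":0,"dy":0,"dz":-0.7,"wx":0,"wy":0,"wz":0},
  {"dx":0,"dy":0,"dz":-0.5,"wx":0,"wy":0,"wz":0},
  {"dx":0,"dy":0,"dz":0,"wx":0,"wy":0,"wz":0},
  {"dx":0,"dy":0,"dz":0,"wx":0,"wy":0,"wz":0},
], grip=0.45)

```text
t: 31.0
ee_pos: [576.4, 141.7, 226.3]
tcp_rot: [[-0.087, 0.996, 0.002], [0.996, 0.087, 0.0], [0.0, 0.002, -1.0]]
ft_force: [0.0, 0.3, -0.7]
finger_gap: 39.1
grip_force: 0.0
```

```bash
python3 - <<'E'
from h import *
st(); snap('wrist','w14'); seated('w14',0); snap('top','t14'); blobs('t14',12,show=('blue',)); seated('t14',-104)
E
```

```text
t 31.0 tcp [576.4 141.7 226.3] yaw 95.0 zax [ 0.002  0.    -1.   ] F [ 0.   0.3 -0.7] gap 39.1 gf 0.0
seated n 5311 slope deg x,y [ 0.05 -0.08] top 15.0 x [-59.2  58.5] y [-43.2  44.6]
blue 52 px [210. 123.] ctr [828. 113.] mean [825.9 117.1  49.8] size [10. 51.] ang 121.9
blue 53 px [382. 173.] ctr [ 618.  -568.8] mean [ 617.1 -569.4   51.1] size [ 7. 40.] ang 100.0
blue 34 px [228. 183.] ctr [584.8  39. ] mean [584.7  44.5  60.7] size [ 8. 48.] ang 97.2
blue 135 px [234. 204.] ctr [503.4  20.8] mean [504.5  16.6  32.6] size [26. 80.] ang 93.7
blue 171 px [176. 210.] ctr [483.5 245.8] mean [482.  253.   31.9] size [29. 87.] ang 93.6
blue 36 px [335. 210.] ctr [ 468.4 -380.6] mean [ 466.1 -381.7   50.5] size [53. 10.] ang 32.2
blue 306 px [486. 236.] ctr [ 352.6 -976.6] mean [ 351.9 -977.8   85.9] size [ 44. 112.] ang 2.7
blue 58 px [305. 264.] ctr [ 261.4 -255.9] mean [ 261.2 -254.8   51.2] size [10. 58.] ang 106.9
blue 51 px [391. 337.] ctr [ -43.2 -598. ] mean [ -41.4 -597.6   20.7] size [128.   6.] ang 179.8
seated n 119 slope deg x,y [-0.02  0.77] top 15.7 x [-57.   58.2] y [-42.4  41.9]
```

Call:
arm_command([
  {"dx":0,"dy":0,"dz":0,"wx":0,"wy":0,"wz":0.144},
  {"dx":0,"dy":0,"dz":0,"wx":0,"wy":0,"wz":0.144},
  {"dx":0,"dy":0,"dz":0,"wx":0,"wy":0,"wz":0.144},
  {"dx":0,"dy":0,"dz":0,"wx":0,"wy":0,"wz":0.144},
  {"dx":0,"dy":0,"dz":0,"wx":0,"wy":0,"wz":0.144},
  {"dx":0,"dy":0,"dz":0,"wx":0,"wy":0,"wz":0.144},
  {"dx":0,"dy":0,"dz":0,"wx":0,"wy":0,"wz":0.144},
  {"dx":0,"dy":0,"dz":0,"wx":0,"wy":0,"wz":0.144},
  {"dx":0,"dy":0,"dz":0,"wx":0,"wy":0,"wz":0},
])

```text
t: 32.0
ee_pos: [575.7, 141.4, 224.1]
tcp_rot: [[0.876, 0.483, -0.002], [0.483, -0.876, 0.0], [-0.002, -0.001, -1.0]]
ft_force: [0.7, 0.0, -0.3]
finger_gap: 39.0
grip_force: 0.0
```

```bash
python3 - <<'E'
from h import *
s=st(); print(np.round(s['qpos'],1)); to([468,-381,225])
E
```

```text
t 32.0 tcp [575.7 141.4 224.1] yaw 28.9 zax [-0.002  0.    -1.   ] F [ 0.7  0.  -0.3] gap 39.0 gf 0.0
[ 15.7  17.7 -41.2  91.8  11.9  75.1 -88.4]
go [-6.93  8.11 -0.01]
```

Panel B is home too (top 15.0, flat). Now over to panel C.

Call:
arm_command([
  {"dx":-0.5,"dy":0.585,"dz":0,"wx":0,"wy":0,"wz":0},
  {"dx":-0.57,"dy":0.67,"dz":0,"wx":0,"wy":0,"wz":0},
  {"dx":-0.57,"dy":0.67,"dz":0,"wx":0,"wy":0,"wz":0},
  {"dx":-0.57,"dy":0.67,"dz":0,"wx":0,"wy":0,"wz":0},
  {"dx":-0.57,"dy":0.67,"dz":0,"wx":0,"wy":0,"wz":0},
  {"dx":-0.57,"dy":0.67,"dz":0,"wx":0,"wy":0,"wz":0},
  {"dx":-0.57,"dy":0.67,"dz":0,"wx":0,"wy":0,"wz":0},
  {"dx":-0.57,"dy":0.67,"dz":0,"wx":0,"wy":0,"wz":0},
  {"dx":-0.57,"dy":0.67,"dz":0,"wx":0,"wy":0,"wz":0},
  {"dx":-0.57,"dy":0.67,"dz":0,"wx":0,"wy":0,"wz":0},
  {"dx":-0.57,"dy":0.67,"dz":0,"wx":0,"wy":0,"wz":0},
  {"dx":-0.57,"dy":0.67,"dz":0,"wx":0,"wy":0,"wz":0},
  {"dx":-0.15,"dy":0.17,"dz":0,"wx":0,"wy":0,"wz":0},
  {"dx":0,"dy":0,"dz":0,"wx":0,"wy":0,"wz":0},
  {"dx":0,"dy":0,"dz":0,"wx":0,"wy":0,"wz":0},
  {"dx":0,"dy":0,"dz":0,"wx":0,"wy":0,"wz":0},
])

```text
t: 33.6
ee_pos: [471.4, -379.3, 224.9]
tcp_rot: [[0.873, 0.488, 0.0], [0.488, -0.873, 0.001], [0.001, -0.001, -1.0]]
ft_force: [1.4, 0.4, 0.3]
finger_gap: 39.1
grip_force: 0.0
```

```bash
python3 - <<'E'
from h import *
s=st(); print(np.round(s['qpos'],1)); snap('wrist','w15'); pan('w15',(468,-381),s); blobs('w15')
E
```

```text
t 33.6 tcp [ 471.4 -379.3  224.9] yaw 29.2 zax [ 0.     0.001 -1.   ] F [1.4 0.4 0.3] gap 39.1 gf 0.0
[ 53.9  16.2 -23.3  90.8   6.5  74.5 -31.2]
w15 506 ctr [ 467.7 -384.2] size [60.  10.6] a 29.2 zmed 46.8
w15 7003 ctr [ 472.2 -391.4] size [ 89.8 137.5] a 29.2 zmed 14.8
blue 493 px [464. 154.] ctr [ 614.4 -577.3] mean [ 614.1 -575.6   47.2] size [12. 59.] ang 98.9
blue 461 px [257. 181.] ctr [ 468.1 -383.2] mean [ 468.6 -382.9   46.8] size [58.  9.] ang 29.2
orange 827 px [471.  96.] ctr [ 684.  -567.7] mean [ 683.6 -565.2    6.3] size [17. 91.] ang 98.8
orange 775 px [311. 173.] ctr [ 501.4 -444.9] mean [ 503.1 -443.8    5.9] size [89. 15.] ang 29.3
```

Call:
arm_command([
  {"dx":-0.107,"dy":0.043,"dz":0,"wx":0,"wy":0,"wz":0},
  {"dx":0,"dy":0,"dz":0.5,"wx":0,"wy":0,"wz":0},
  {"dx":0,"dy":0,"dz":0.6,"wx":0,"wy":0,"wz":0},
  {"dx":0,"dy":0,"dz":0.6,"wx":0,"wy":0,"wz":0},
  {"dx":0,"dy":0,"dz":0.6,"wx":0,"wy":0,"wz":0},
  {"dx":0,"dy":0,"dz":0.6,"wx":0,"wy":0,"wz":0},
  {"dx":0,"dy":0,"dz":0.5,"wx":0,"wy":0,"wz":0},
  {"dx":0,"dy":0,"dz":0.24,"wx":0,"wy":0,"wz":0},
  {"dx":0,"dy":0,"dz":0.1,"wx":0,"wy":0,"wz":0},
  {"dx":0,"dy":0,"dz":0,"wx":0,"wy":0,"wz":0},
  {"dx":0,"dy":0,"dz":0,"wx":0,"wy":0,"wz":0},
  {"dx":0,"dy":0,"dz":0,"wx":0,"wy":0,"wz":0},
])

```text
t: 34.85
ee_pos: [467.5, -386.4, 39.2]
tcp_rot: [[0.875, 0.485, 0.001], [0.485, -0.875, -0.001], [0.001, 0.001, -1.0]]
ft_force: [-0.5, -0.3, -0.2]
finger_gap: 39.2
grip_force: 0.0
```

Call:
arm_command([
  {"dx":0,"dy":0,"dz":0,"wx":0,"wy":0,"wz":0},
  {"dx":0,"dy":0,"dz":0,"wx":0,"wy":0,"wz":0},
  {"dx":0,"dy":0,"dz":0,"wx":0,"wy":0,"wz":0},
  {"dx":0,"dy":0,"dz":0,"wx":0,"wy":0,"wz":0},
  {"dx":0,"dy":0,"dz":0,"wx":0,"wy":0,"wz":0},
  {"dx":0,"dy":0,"dz":0,"wx":0,"wy":0,"wz":0},
  {"dx":0,"dy":0,"dz":0,"wx":0,"wy":0,"wz":0},
], grip=0, grip_force=45)

```text
t: 35.55
ee_pos: [466.7, -385.6, 37.9]
tcp_rot: [[0.875, 0.485, -0.0], [0.485, -0.875, 0.001], [0.0, -0.001, -1.0]]
ft_force: [-1.5, 3.1, 3.4]
finger_gap: 11.9
grip_force: 45.0
```

Call:
arm_command([
  {"dx":0,"dy":0,"dz":-0.1,"wx":0,"wy":0,"wz":0},
  {"dx":0,"dy":0,"dz":-0.2,"wx":0,"wy":0,"wz":0},
  {"dx":0,"dy":0,"dz":-0.3,"wx":0,"wy":0,"wz":0.1},
  {"dx":0,"dy":0,"dz":-0.2,"wx":0,"wy":0,"wz":0.13},
  {"dx":0,"dy":0,"dz":0,"wx":0,"wy":0,"wz":0.13},
  {"dx":0,"dy":0,"dz":0,"wx":0,"wy":0,"wz":0.13},
  {"dx":0,"dy":0,"dz":0,"wx":0,"wy":0,"wz":0.13},
  {"dx":0,"dy":0,"dz":0,"wx":0,"wy":0,"wz":0.13},
  {"dx":0,"dy":0,"dz":0,"wx":0,"wy":0,"wz":0.13},
  {"dx":0,"dy":0,"dz":0,"wx":0,"wy":0,"wz":0.12},
  {"dx":0,"dy":0,"dz":0,"wx":0,"wy":0,"wz":0},
  {"dx":0,"dy":0,"dz":0,"wx":0,"wy":0,"wz":0},
  {"dx":0,"dy":0,"dz":0,"wx":0,"wy":0,"wz":0},
])

```text
t: 36.85
ee_pos: [466.8, -385.9, 78.1]
tcp_rot: [[0.882, -0.472, 0.0], [-0.472, -0.882, 0.0], [-0.0, -0.0, -1.0]]
ft_force: [-0.0, -0.4, -4.0]
finger_gap: 11.4
grip_force: 45.0
```

```bash
python3 - <<'E'
from h import *
s=st(); snap('wrist','w16'); held('w16',s); print(np.round(s['qpos'],1))
E
```

```text
t 36.9 tcp [ 466.8 -385.9   78.1] yaw -28.2 zax [ 0.  0. -1.] F [-0.  -0.4 -4. ] gap 11.4 gf 45.0
plane n 9772 dz/dx deg 0.44 dz/dy deg -0.03 top z at 0 22.8 -> bottom 37.8
tongue tcp x [-7.6 45.9] y [63.8 78. ] z 31.9
body y [-58.5  59.2] x [-2.5 46.2]
[ 45.1  22.3 -11.9 100.    5.3  58.2 -86.9]
```

Call:
arm_command([
  {"dx":0,"dy":0,"dz":0.3,"wx":0,"wy":0,"wz":0},
  {"dx":0,"dy":0,"dz":0.3,"wx":0,"wy":0,"wz":0},
  {"dx":0,"dy":0,"dz":0.12,"wx":0,"wy":0,"wz":0},
  {"dx":0,"dy":0,"dz":0.06,"wx":0,"wy":0,"wz":0},
  {"dx":0,"dy":0,"dz":0.015,"wx":0,"wy":0,"wz":0},
  {"dx":0,"dy":0,"dz":0,"wx":0,"wy":0,"wz":0},
  {"dx":0,"dy":0,"dz":0,"wx":0,"wy":0,"wz":0},
])

```text
t: 37.6
ee_pos: [466.8, -385.9, 37.9]
tcp_rot: [[0.88, -0.474, -0.0], [-0.474, -0.88, 0.001], [-0.0, -0.0, -1.0]]
ft_force: [-0.9, 0.7, -2.1]
finger_gap: 11.9
grip_force: 45.0
```

Call:
arm_command([
  {"dx":0,"dy":0,"dz":0,"wx":0,"wy":0,"wz":0},
  {"dx":0,"dy":0,"dz":0,"wx":0,"wy":0,"wz":0},
  {"dx":0,"dy":0,"dz":0,"wx":0,"wy":0,"wz":0},
  {"dx":0,"dy":0,"dz":0,"wx":0,"wy":0,"wz":0},
  {"dx":0,"dy":0,"dz":-0.1,"wx":0,"wy":0,"wz":0},
  {"dx":0,"dy":0,"dz":-0.3,"wx":0,"wy":0,"wz":0},
  {"dx":0,"dy":0,"dz":-0.5,"wx":0,"wy":0,"wz":0},
  {"dx":0,"dy":0,"dz":-0.7,"wx":0,"wy":0,"wz":0},
  {"dx":0,"dy":0,"dz":-0.4,"wx":0,"wy":0,"wz":0},
  {"dx":0,"dy":0,"dz":0,"wx":0,"wy":0,"wz":-0.143},
  {"dx":0,"dy":0,"dz":0,"wx":0,"wy":0,"wz":-0.143},
  {"dx":0,"dy":0,"dz":0,"wx":0,"wy":0,"wz":-0.143},
  {"dx":0,"dy":0,"dz":0,"wx":0,"wy":0,"wz":-0.143},
  {"dx":0,"dy":0,"dz":0,"wx":0,"wy":0,"wz":-0.143},
  {"dx":0,"dy":0,"dz":0,"wx":0,"wy":0,"wz":-0.143},
  {"dx":0,"dy":0,"dz":0,"wx":0,"wy":0,"wz":-0.143},
  {"dx":0,"dy":0,"dz":0,"wx":0,"wy":0,"wz":-0.143},
  {"dx":0,"dy":0,"dz":0,"wx":0,"wy":0,"wz":-0.143},
  {"dx":0,"dy":0,"dz":0,"wx":0,"wy":0,"wz":-0.143},
  {"dx":0,"dy":0,"dz":0,"wx":0,"wy":0,"wz":-0.143},
], grip=0.45)

```text
t: 39.6
ee_pos: [467.0, -386.2, 139.6]
tcp_rot: [[0.467, 0.884, 0.001], [0.884, -0.467, -0.001], [-0.0, 0.001, -1.0]]
ft_force: [-0.1, 0.3, -0.1]
finger_gap: 39.0
grip_force: 0.0
```

Call:
arm_command([
  {"dx":0,"dy":0,"dz":0,"wx":0,"wy":0,"wz":-0.143},
  {"dx":0,"dy":0,"dz":0,"wx":0,"wy":0,"wz":-0.143},
  {"dx":0,"dy":0,"dz":0,"wx":0,"wy":0,"wz":-0.143},
  {"dx":0,"dy":0,"dz":0,"wx":0,"wy":0,"wz":-0.143},
  {"dx":0,"dy":0,"dz":0,"wx":0,"wy":0,"wz":-0.143},
  {"dx":0,"dy":0,"dz":0,"wx":0,"wy":0,"wz":-0.143},
  {"dx":0,"dy":0,"dz":0,"wx":0,"wy":0,"wz":-0.143},
  {"dx":0,"dy":0,"dz":0,"wx":0,"wy":0,"wz":-0.143},
  {"dx":0,"dy":0,"dz":0,"wx":0,"wy":0,"wz":-0.143},
  {"dx":0,"dy":0,"dz":0,"wx":0,"wy":0,"wz":-0.143},
  {"dx":0,"dy":0,"dz":0,"wx":0,"wy":0,"wz":-0.143},
  {"dx":0,"dy":0,"dz":0,"wx":0,"wy":0,"wz":0},
  {"dx":0,"dy":0,"dz":0,"wx":0,"wy":0,"wz":0},
  {"dx":0,"dy":0,"dz":0,"wx":0,"wy":0,"wz":0},
])

```text
t: 41.0
ee_pos: [466.8, -386.1, 138.7]
tcp_rot: [[-0.881, 0.473, 0.0], [0.473, 0.881, -0.0], [-0.0, -0.0, -1.0]]
ft_force: [-0.5, -0.6, 0.1]
finger_gap: 38.7
grip_force: 0.0
```

```bash
python3 - <<'E'
from h import *
s=st(); snap('wrist','w17'); pan('w17',(467,-386),s); print(np.round(s['qpos'],1)); blobs('w17',show=('orange','blue'))
E
```

```text
t 41.0 tcp [ 466.8 -386.1  138.7] yaw 151.7 zax [ 0. -0. -1.] F [-0.5 -0.6  0.1] gap 38.7 gf 0.0
w17 921 ctr [ 467.  -386.6] size [11.6 59.7] a 61.8 zmed 46.9
w17 11257 ctr [ 462.9 -394.9] size [138.4  90.8] a 61.6 zmed 15.0
[ 68.2  23.5 -41.1  95.8  16.5  66.9  84.7]
blue 839 px [255. 201.] ctr [ 466.5 -386.8] mean [ 465.9 -386.1   47. ] size [10. 58.] ang 151.8
orange 1280 px [185. 189.] ctr [ 434.6 -448.5] mean [ 432.3 -447.4    6.1] size [16. 90.] ang 151.7
```

Call:
arm_command([
  {"dx":0,"dy":0,"dz":0.5,"wx":0,"wy":0,"wz":0},
  {"dx":0,"dy":0,"dz":0.6,"wx":0,"wy":0,"wz":0},
  {"dx":0,"dy":0,"dz":0.5,"wx":0,"wy":0,"wz":0},
  {"dx":0,"dy":0,"dz":0.3,"wx":0,"wy":0,"wz":0},
  {"dx":0,"dy":0,"dz":0.11,"wx":0,"wy":0,"wz":0},
  {"dx":0,"dy":0,"dz":0,"wx":0,"wy":0,"wz":0},
  {"dx":0,"dy":0,"dz":0,"wx":0,"wy":0,"wz":0},
  {"dx":0,"dy":0,"dz":0,"wx":0,"wy":0,"wz":0},
])

```text
t: 41.85
ee_pos: [467.5, -386.4, 38.9]
tcp_rot: [[-0.882, 0.471, 0.001], [0.471, 0.882, -0.001], [-0.002, -0.0, -1.0]]
ft_force: [0.0, 0.4, 0.2]
finger_gap: 39.1
grip_force: 0.0
```

Call:
arm_command([
  {"dx":0,"dy":0,"dz":0,"wx":0,"wy":0,"wz":0},
  {"dx":0,"dy":0,"dz":0,"wx":0,"wy":0,"wz":0},
  {"dx":0,"dy":0,"dz":0,"wx":0,"wy":0,"wz":0},
  {"dx":0,"dy":0,"dz":0,"wx":0,"wy":0,"wz":0},
  {"dx":0,"dy":0,"dz":0,"wx":0,"wy":0,"wz":0},
  {"dx":0,"dy":0,"dz":0,"wx":0,"wy":0,"wz":0},
  {"dx":0,"dy":0,"dz":0,"wx":0,"wy":0,"wz":0},
], grip=0, grip_force=45)

```text
t: 42.55
ee_pos: [466.8, -385.9, 37.7]
tcp_rot: [[-0.882, 0.47, -0.0], [0.47, 0.882, 0.0], [0.0, 0.0, -1.0]]
ft_force: [-1.1, 1.0, 1.3]
finger_gap: 11.9
grip_force: 45.0
```

Call:
arm_command([
  {"dx":0,"dy":0,"dz":-0.1,"wx":0,"wy":0,"wz":0},
  {"dx":0,"dy":0,"dz":-0.2,"wx":0,"wy":0,"wz":0},
  {"dx":0,"dy":0,"dz":-0.3,"wx":0,"wy":0,"wz":0},
  {"dx":0,"dy":0,"dz":-0.4,"wx":0,"wy":0,"wz":0},
  {"dx":0,"dy":0,"dz":-0.4,"wx":0,"wy":0,"wz":0},
  {"dx":0,"dy":0,"dz":-0.4,"wx":0,"wy":0,"wz":0.123},
  {"dx":0,"dy":0,"dz":-0.4,"wx":0,"wy":0,"wz":0.123},
  {"dx":0,"dy":0,"dz":0,"wx":0,"wy":0,"wz":0.123},
  {"dx":0,"dy":0,"dz":0,"wx":0,"wy":0,"wz":0.123},
  {"dx":0,"dy":0,"dz":0,"wx":0,"wy":0,"wz":0.123},
  {"dx":0,"dy":0,"dz":0,"wx":0,"wy":0,"wz":0.123},
  {"dx":0,"dy":0,"dz":0,"wx":0,"wy":0,"wz":0.123},
  {"dx":0,"dy":0,"dz":0,"wx":0,"wy":0,"wz":0.123},
  {"dx":0,"dy":0,"dz":0,"wx":0,"wy":0,"wz":0},
  {"dx":0,"dy":0,"dz":0,"wx":0,"wy":0,"wz":0},
])

```text
t: 44.05
ee_pos: [467.0, -385.8, 148.5]
tcp_rot: [[-0.101, 0.995, 0.0], [0.995, 0.101, -0.0], [-0.0, 0.0, -1.0]]
ft_force: [-0.3, -0.1, -3.2]
finger_gap: 11.7
grip_force: 45.0
```

```bash
python3 - <<'E'
from h import *
s=st(); snap('wrist','w18'); held('w18',s); b=FO+104*FY+6.5*FX; print(b); to([*b,150])
E
```

```text
t 44.0 tcp [ 467.  -385.8  148.5] yaw 95.8 zax [ 0. -0. -1.] F [-0.3 -0.1 -3.2] gap 11.7 gf 45.0
plane n 9145 dz/dx deg 0.39 dz/dy deg -0.04 top z at 0 22.5 -> bottom 37.5
tongue tcp x [-7. 43.] y [-78.4 -64.1] z 31.7
body y [-59.7  57.8] x [-2.1 43.1]
[572.86566944 246.75577743]
go [12.38  3.38 -0.03]
```

Call:
arm_command([
  {"dx":0.5,"dy":0.14,"dz":0,"wx":0,"wy":0,"wz":0},
  {"dx":0.87,"dy":0.237,"dz":0,"wx":0,"wy":0,"wz":0},
  {"dx":0.87,"dy":0.237,"dz":0,"wx":0,"wy":0,"wz":0},
  {"dx":0.87,"dy":0.237,"dz":0,"wx":0,"wy":0,"wz":0},
  {"dx":0.87,"dy":0.237,"dz":0,"wx":0,"wy":0,"wz":0},
  {"dx":0.87,"dy":0.237,"dz":0,"wx":0,"wy":0,"wz":0},
  {"dx":0.87,"dy":0.237,"dz":0,"wx":0,"wy":0,"wz":0},
  {"dx":0.87,"dy":0.237,"dz":0,"wx":0,"wy":0,"wz":0},
  {"dx":0.87,"dy":0.237,"dz":0,"wx":0,"wy":0,"wz":0},
  {"dx":0.87,"dy":0.237,"dz":0,"wx":0,"wy":0,"wz":0},
  {"dx":0.87,"dy":0.237,"dz":0,"wx":0,"wy":0,"wz":0},
  {"dx":0.87,"dy":0.237,"dz":0,"wx":0,"wy":0,"wz":0},
  {"dx":0.87,"dy":0.237,"dz":0,"wx":0,"wy":0,"wz":0},
  {"dx":0.87,"dy":0.237,"dz":0,"wx":0,"wy":0,"wz":0},
  {"dx":0.6,"dy":0.16,"dz":0,"wx":0,"wy":0,"wz":0},
  {"dx":0,"dy":0,"dz":0,"wx":0,"wy":0,"wz":0.009},
  {"dx":0,"dy":0,"dz":0,"wx":0,"wy":0,"wz":0},
  {"dx":0,"dy":0,"dz":0,"wx":0,"wy":0,"wz":0},
  {"dx":0,"dy":0,"dz":0,"wx":0,"wy":0,"wz":0},
])

```text
t: 46.0
ee_pos: [575.4, 246.3, 148.0]
tcp_rot: [[-0.087, 0.996, 0.0], [0.996, 0.087, -0.0], [-0.0, 0.0, -1.0]]
ft_force: [0.4, -0.5, -3.8]
finger_gap: 11.7
grip_force: 45.0
```

```bash
python3 - <<'E'
from h import *
s=st(); snap('wrist','w19'); held('w19',s); b=FO+105.9*FY+6.3*FX; to([*b,100])
E
```

```text
t 46.0 tcp [575.4 246.3 148. ] yaw 95.0 zax [ 0. -0. -1.] F [ 0.4 -0.5 -3.8] gap 11.7 gf 45.0
plane n 9485 dz/dx deg 0.26 dz/dy deg -0.01 top z at 0 22.6 -> bottom 37.6
tongue tcp x [-6.8 43. ] y [-78.6 -63.6] z 31.7
body y [-59.8  57.8] x [-2.1 43. ]
go [ 0.05 -0.05  0.96]
```

Call:
arm_command([
  {"dx":0.05,"dy":-0.05,"dz":0.25,"wx":0,"wy":0,"wz":-0.004},
  {"dx":0,"dy":0,"dz":0.25,"wx":0,"wy":0,"wz":0},
  {"dx":0,"dy":0,"dz":0.25,"wx":0,"wy":0,"wz":0},
  {"dx":0,"dy":0,"dz":0.21,"wx":0,"wy":0,"wz":0},
  {"dx":0,"dy":0,"dz":0,"wx":-0.07,"wy":0,"wz":0},
  {"dx":0,"dy":0,"dz":0,"wx":-0.07,"wy":0,"wz":0},
  {"dx":0,"dy":0,"dz":0,"wx":-0.07,"wy":0,"wz":0},
  {"dx":0,"dy":0,"dz":0,"wx":0,"wy":0,"wz":0},
  {"dx":0,"dy":0,"dz":0,"wx":0,"wy":0,"wz":0},
  {"dx":0,"dy":0,"dz":0,"wx":0,"wy":0,"wz":0},
])

```text
t: 47.05
ee_pos: [572.8, 250.1, 99.8]
tcp_rot: [[-0.091, 0.974, 0.206], [0.996, 0.089, 0.02], [0.001, 0.207, -0.978]]
ft_force: [0.1, 0.0, -4.0]
finger_gap: 11.6
grip_force: 45.0
```

```bash
python3 - <<'E'
from h import *
tip([-1.9,0,37.6],104,[-62,0,2]); s=robot.get_state(); snap('wrist','w20'); held('w20',s)
E
```

```text
t 47.0 tcp [572.8 250.1  99.8] yaw 95.2 zax [ 0.206  0.02  -0.978] F [ 0.1  0.  -4. ] gap 11.6 gf 45.0
tip [-61.8   1.6  34.9] tail [73.2  1.4 63.5] tilt 11.95
go [-0.032 -0.14   0.643]
plane n 7599 dz/dx deg 0.96 dz/dy deg -0.3 top z at 0 22.1 -> bottom 37.1
tongue tcp x [-6.9 43.1] y [-78.8 -63.9] z 31.4
body y [-59.4  57.5] x [-1.7 43. ]
```

Call:
arm_command([
  {"dx":-0.032,"dy":-0.035,"dz":0.16,"wx":0,"wy":0,"wz":0},
  {"dx":0,"dy":-0.035,"dz":0.16,"wx":0,"wy":0,"wz":0},
  {"dx":0,"dy":-0.035,"dz":0.16,"wx":0,"wy":0,"wz":0},
  {"dx":0,"dy":-0.035,"dz":0.16,"wx":0,"wy":0,"wz":0},
  {"dx":0,"dy":0,"dz":0,"wx":0,"wy":0,"wz":0},
  {"dx":0,"dy":0,"dz":0,"wx":0,"wy":0,"wz":0},
  {"dx":0,"dy":-0.05,"dz":-0.01,"wx":0,"wy":0,"wz":0},
  {"dx":0,"dy":-0.05,"dz":-0.01,"wx":0,"wy":0,"wz":0},
  {"dx":0,"dy":-0.05,"dz":-0.01,"wx":0,"wy":0,"wz":0},
  {"dx":0,"dy":-0.05,"dz":-0.01,"wx":0,"wy":0,"wz":0},
  {"dx":0,"dy":-0.05,"dz":-0.01,"wx":0,"wy":0,"wz":0},
  {"dx":0,"dy":-0.05,"dz":-0.01,"wx":0,"wy":0,"wz":0},
  {"dx":0,"dy":0,"dz":0,"wx":0,"wy":0,"wz":0},
  {"dx":0,"dy":0,"dz":0,"wx":0,"wy":0,"wz":0},
  {"dx":0,"dy":0,"dz":0,"wx":0,"wy":0,"wz":0},
])

```text
t: 48.6
ee_pos: [557.0, 247.3, 66.9]
tcp_rot: [[-0.092, 0.974, 0.207], [0.996, 0.09, 0.02], [0.0, 0.208, -0.978]]
ft_force: [-0.8, 0.6, -4.1]
finger_gap: 11.7
grip_force: 45.0
```

```bash
python3 - <<'E'
from h import *
o=[-1.9,0,37.6]; tip(o,104); flatten(o,104,[-77.8,0,0.4],6)
E
```

```text
t 48.6 tcp [557.  247.3  66.9] yaw 95.3 zax [ 0.207  0.02  -0.978] F [-0.8  0.6 -4.1] gap 11.7 gf 45.0
tip [-77.7   0.1   1.9] tail [57.2  0.1 30.7] tilt 12.02
[-0.     0.024  0.06 ] 0.035
[-0.     0.024  0.06 ] 0.035
[-0.     0.024  0.06 ] 0.035
[-0.     0.025  0.06 ] 0.035
[-0.     0.025  0.06 ] 0.035
[-0.     0.025  0.06 ] 0.035
```

Call:
arm_command([
  {"dx":0,"dy":0.024,"dz":0.06,"wx":0.035,"wy":0,"wz":0},
  {"dx":0,"dy":0.024,"dz":0.06,"wx":0.035,"wy":0,"wz":0},
  {"dx":0,"dy":0.024,"dz":0.06,"wx":0.035,"wy":0,"wz":0},
  {"dx":0,"dy":0.025,"dz":0.06,"wx":0.035,"wy":0,"wz":0},
  {"dx":0,"dy":0.025,"dz":0.06,"wx":0.035,"wy":0,"wz":0},
  {"dx":0,"dy":0.025,"dz":0.06,"wx":0.035,"wy":0,"wz":0},
  {"dx":0,"dy":0,"dz":0,"wx":0,"wy":0,"wz":0},
  {"dx":0,"dy":0,"dz":0,"wx":0,"wy":0,"wz":0},
  {"dx":0,"dy":0,"dz":0.005,"wx":0,"wy":0,"wz":0},
  {"dx":0,"dy":0,"dz":0,"wx":0,"wy":0,"wz":0},
])

```text
t: 49.6
ee_pos: [566.4, 248.2, 49.9]
tcp_rot: [[-0.092, 0.996, 0.001], [0.996, 0.092, 0.0], [0.0, 0.001, -1.0]]
ft_force: [-0.1, 0.2, -3.9]
finger_gap: 11.8
grip_force: 45.0
```

```bash
python3 - <<'E'
from h import *
tip([-1.9,0,37.6],104)
E
```

```text
t 49.6 tcp [566.4 248.2  49.9] yaw 95.3 zax [ 0.001  0.    -1.   ] F [-0.1  0.2 -3.9] gap 11.8 gf 45.0
tip [-77.8   0.2   0.3] tail [60.2  0.1  0.4] tilt 0.04
```

Call:
arm_command([
  {"dx":0,"dy":0,"dz":0,"wx":0,"wy":0,"wz":0},
  {"dx":0,"dy":0,"dz":0,"wx":0,"wy":0,"wz":0},
  {"dx":0,"dy":0,"dz":0,"wx":0,"wy":0,"wz":0},
  {"dx":0,"dy":0,"dz":0,"wx":0,"wy":0,"wz":0},
  {"dx":0,"dy":0,"dz":-0.1,"wx":0,"wy":0,"wz":0},
  {"dx":0,"dy":0,"dz":-0.3,"wx":0,"wy":0,"wz":0},
  {"dx":0,"dy":0,"dz":-0.5,"wx":0,"wy":0,"wz":0},
  {"dx":0,"dy":0,"dz":-0.7,"wx":0,"wy":0,"wz":0},
  {"dx":0,"dy":0,"dz":-0.7,"wx":0,"wy":0,"wz":0},
  {"dx":0,"dy":0,"dz":-0.7,"wx":0,"wy":0,"wz":0},
  {"dx":0,"dy":0,"dz":-0.7,"wx":0,"wy":0,"wz":0},
  {"dx":0,"dy":0,"dz":0,"wx":0,"wy":0,"wz":0},
  {"dx":0,"dy":0,"dz":0,"wx":0,"wy":0,"wz":0},
  {"dx":0,"dy":0,"dz":0,"wx":0,"wy":0,"wz":0},
], grip=0.45)

```text
t: 51.0
ee_pos: [566.0, 247.8, 234.4]
tcp_rot: [[-0.092, 0.996, -0.001], [0.996, 0.092, -0.0], [-0.0, -0.001, -1.0]]
ft_force: [1.1, -0.6, -0.9]
finger_gap: 38.8
grip_force: 0.0
```

```bash
python3 - <<'E'
from h import *
s=st(); print(np.round(s['qpos'],1)); snap('wrist','w21'); seated('w21',104); snap('top','t21'); snap('side','s21')
for b in(-104,0,104): seated('t21',b); seated('s21',b)
rect('w21',82,95,(310,460,180,300)); rect('w21',44,56,(310,460,180,300))
E
```

```text
t 51.0 tcp [566.  247.8 234.4] yaw 95.3 zax [-0.001 -0.    -1.   ] F [ 1.1 -0.6 -0.9] gap 38.8 gf 0.0
[  9.8  22.4 -48.7  87.2  17.   78.1 -35. ]
seated n 5150 slope deg x,y [ 0.07 -0.11] top 15.0 x [-59.2  58.3] y [-43.6  45.2]
seated n 111 slope deg x,y [-0.53 -0.7 ] top 15.6 x [-58.   60.1] y [-42.2  42.7]
seated n 479 slope deg x,y [ 0.09 -0.43] top 14.4 x [-58.1  60.2] y [-43.5  44.6]
seated n 123 slope deg x,y [-0.32 -1.33] top 15.8 x [-57.9  59.3] y [-45.8  39.6]
seated n 604 slope deg x,y [-0.02 -0.31] top 14.1 x [-58.9  58.7] y [-44.2  43.1]
seated n 36 slope deg x,y [0.4  0.31] top 15.7 x [-8.1 59.1] y [-43.7   5.5]
seated n 509 slope deg x,y [ 0.49 -0.23] top 14.6 x [-56.8  60. ] y [-43.   45.5]
w21 526 ctr [386.1 236. ] size [11.2 50.5] a 82.0 zmed 89.6
w21 3935 ctr [386.3 236.6] size [84.1 84.1] a 90.0 zmed 50.2
```

View pics/w21.png

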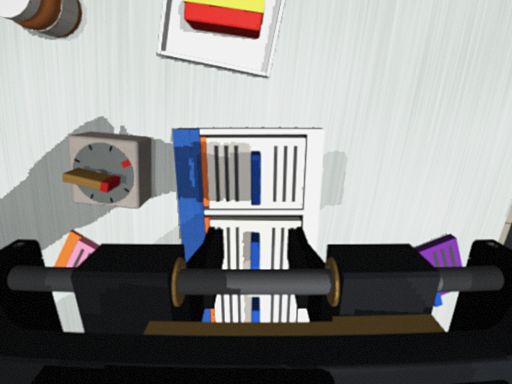

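All three panels lie home in the bays, the block stands in the tray, and the key is at (92,181) with its red end to the right and the red dial mark at (126,163). Next: the wing and mark angles.

```bash
cat >> h.py <<'E'
def key(name):
    P,im,n=cloud(name); C=np.array([386.2,236.4])
    hsv=cv2.cvtColor(im,cv2.COLOR_RGB2HSV).astype(int); H,S,V=hsv[...,0],hsv[...,1],hsv[...,2]
    d=P[...,:2]-C; near=np.hypot(d[...,0],d[...,1])<40; red=near&((H<6)|(H>172))&(S>130)&(V>60)
    f=lambda m:(np.degrees(np.arctan2(*np.median(d[m],0)[::-1])).round(1),np.median(P[m],0).round(1),int(m.sum()))
    print('mark',f(red&(P[...,2]<60)),'red end',f(red&(P[...,2]>82)))
    rect(name,82,95,(310,460,180,300))
E
python3 - <<'E'
from h import *
key('w21'); to([386.2,236.4,234])
E
```

```text
mark (np.float64(26.8), array([414.8, 250.9,  51.4]), 47) red end (np.float64(-5.4), array([408.3, 234.3,  89.4]), 112)
w21 526 ctr [386.1 236. ] size [11.2 50.5] a 82.0 zmed 89.6
go [ 0.1 -3.6  0. ]
```

Call:
arm_command([
  {"dx":0.01,"dy":-0.36,"dz":0,"wx":0,"wy":0,"wz":0},
  {"dx":0.01,"dy":-0.36,"dz":0,"wx":0,"wy":0,"wz":0},
  {"dx":0.01,"dy":-0.36,"dz":0,"wx":0,"wy":0,"wz":0},
  {"dx":0.01,"dy":-0.36,"dz":0,"wx":0,"wy":0,"wz":0},
  {"dx":0.01,"dy":-0.36,"dz":0,"wx":0,"wy":0,"wz":0},
  {"dx":0.01,"dy":-0.36,"dz":0,"wx":0,"wy":0,"wz":0},
  {"dx":0.01,"dy":-0.36,"dz":0,"wx":0,"wy":0,"wz":0},
  {"dx":0.01,"dy":-0.36,"dz":0,"wx":0,"wy":0,"wz":0},
  {"dx":0.01,"dy":-0.36,"dz":0,"wx":0,"wy":0,"wz":0},
  {"dx":0.01,"dy":-0.36,"dz":0,"wx":0,"wy":0,"wz":0},
  {"dx":0,"dy":0,"dz":0,"wx":0,"wy":0,"wz":0},
])

```text
t: 52.25
ee_pos: [384.9, 236.6, 234.4]
tcp_rot: [[-0.093, 0.996, -0.0], [0.996, 0.093, -0.001], [-0.001, -0.0, -1.0]]
ft_force: [-0.1, -1.0, 0.8]
finger_gap: 39.0
grip_force: 0.0
```

Call:
arm_command([
  {"dx":0,"dy":0,"dz":0,"wx":0,"wy":0,"wz":-0.134},
  {"dx":0,"dy":0,"dz":0,"wx":0,"wy":0,"wz":-0.134},
  {"dx":0,"dy":0,"dz":0,"wx":0,"wy":0,"wz":-0.134},
  {"dx":0,"dy":0,"dz":0,"wx":0,"wy":0,"wz":-0.134},
  {"dx":0,"dy":0,"dz":0,"wx":0,"wy":0,"wz":-0.134},
  {"dx":0,"dy":0,"dz":0,"wx":0,"wy":0,"wz":-0.134},
  {"dx":0,"dy":0,"dz":0,"wx":0,"wy":0,"wz":-0.134},
  {"dx":0,"dy":0,"dz":0,"wx":0,"wy":0,"wz":-0.134},
  {"dx":0,"dy":0,"dz":0,"wx":0,"wy":0,"wz":-0.134},
  {"dx":0,"dy":0,"dz":0,"wx":0,"wy":0,"wz":-0.134},
  {"dx":0,"dy":0,"dz":0,"wx":0,"wy":0,"wz":0},
  {"dx":0,"dy":0,"dz":0,"wx":0,"wy":0,"wz":0},
  {"dx":0,"dy":0,"dz":0,"wx":0,"wy":0,"wz":0},
])

```text
t: 53.55
ee_pos: [386.9, 236.5, 234.6]
tcp_rot: [[-0.99, 0.141, -0.0], [0.141, 0.99, 0.001], [0.001, 0.001, -1.0]]
ft_force: [-1.4, -0.7, -0.4]
finger_gap: 39.1
grip_force: 0.0
```

```bash
python3 - <<'E'
from h import *
s=st(); print(np.round(s['qpos'],1)); snap('wrist','w22'); key('w22'); rect('w22',44,56,(310,460,180,300)); to([386.2,236.2,78])
E
```

```text
t 53.5 tcp [386.9 236.5 234.6] yaw 171.9 zax [-0.     0.001 -1.   ] F [-1.4 -0.7 -0.4] gap 39.1 gf 0.0
[ 16.6  -2.1 -51.4 108.3  -1.8  73.   47.6]
mark (np.float64(27.3), array([413.7, 250.6,  51.2]), 41) red end (np.float64(-9.0), array([406.4, 233.2,  90.4]), 54)
w22 476 ctr [385.7 236.8] size [ 9.5 50.8] a 81.6 zmed 89.9
w22 4451 ctr [385.2 236.5] size [84.3 84.3] a 89.6 zmed 50.3
go [ 0.01 -0.01  3.13]
```

Call:
arm_command([
  {"dx":0.02,"dy":-0.005,"dz":0.4,"wx":0,"wy":0,"wz":0},
  {"dx":0,"dy":0,"dz":0.5,"wx":0,"wy":0,"wz":0},
  {"dx":0,"dy":0,"dz":0.6,"wx":0,"wy":0,"wz":0},
  {"dx":0,"dy":0,"dz":0.6,"wx":0,"wy":0,"wz":0},
  {"dx":0,"dy":0,"dz":0.5,"wx":0,"wy":0,"wz":0},
  {"dx":0,"dy":0,"dz":0.35,"wx":0,"wy":0,"wz":0},
  {"dx":0,"dy":0,"dz":0.16,"wx":0,"wy":0,"wz":0},
  {"dx":0,"dy":0,"dz":0,"wx":0,"wy":0,"wz":0},
  {"dx":0,"dy":0,"dz":0,"wx":0,"wy":0,"wz":0},
  {"dx":0,"dy":0,"dz":0,"wx":0,"wy":0,"wz":0},
])

```text
t: 54.6
ee_pos: [386.4, 236.9, 80.3]
tcp_rot: [[-0.99, 0.139, 0.002], [0.139, 0.99, 0.001], [-0.001, 0.001, -1.0]]
ft_force: [-0.2, 0.6, -0.3]
finger_gap: 39.2
grip_force: 0.0
```

Call:
arm_command([
  {"dx":0,"dy":0,"dz":0,"wx":0,"wy":0,"wz":0},
  {"dx":0,"dy":0,"dz":0,"wx":0,"wy":0,"wz":0},
  {"dx":0,"dy":0,"dz":0,"wx":0,"wy":0,"wz":0},
  {"dx":0,"dy":0,"dz":0,"wx":0,"wy":0,"wz":0},
  {"dx":0,"dy":0,"dz":0,"wx":0,"wy":0,"wz":0},
  {"dx":0,"dy":0,"dz":0,"wx":0,"wy":0,"wz":0},
  {"dx":0,"dy":0,"dz":0,"wx":0,"wy":0,"wz":0},
], grip=0, grip_force=55)

```text
t: 55.3
ee_pos: [385.7, 236.6, 79.4]
tcp_rot: [[-0.99, 0.138, 0.0], [0.138, 0.99, 0.001], [0.0, 0.001, -1.0]]
ft_force: [0.4, 0.5, 0.5]
finger_gap: 10.0
grip_force: 55.0
```

Gripped. First stroke of 3.0 rad clockwise in two calls.

Call:
arm_command([
  {"dx":0,"dy":0,"dz":0,"wx":0,"wy":0,"wz":0.05},
  {"dx":0,"dy":0,"dz":0,"wx":0,"wy":0,"wz":0.1},
  {"dx":0,"dy":0,"dz":0,"wx":0,"wy":0,"wz":0.1},
  {"dx":0,"dy":0,"dz":0,"wx":0,"wy":0,"wz":0.1},
  {"dx":0,"dy":0,"dz":0,"wx":0,"wy":0,"wz":0.1},
  {"dx":0,"dy":0,"dz":0,"wx":0,"wy":0,"wz":0.1},
  {"dx":0,"dy":0,"dz":0,"wx":0,"wy":0,"wz":0.1},
  {"dx":0,"dy":0,"dz":0,"wx":0,"wy":0,"wz":0.1},
  {"dx":0,"dy":0,"dz":0,"wx":0,"wy":0,"wz":0.1},
  {"dx":0,"dy":0,"dz":0,"wx":0,"wy":0,"wz":0.1},
  {"dx":0,"dy":0,"dz":0,"wx":0,"wy":0,"wz":0.1},
  {"dx":0,"dy":0,"dz":0,"wx":0,"wy":0,"wz":0.1},
  {"dx":0,"dy":0,"dz":0,"wx":0,"wy":0,"wz":0.1},
  {"dx":0,"dy":0,"dz":0,"wx":0,"wy":0,"wz":0.1},
  {"dx":0,"dy":0,"dz":0,"wx":0,"wy":0,"wz":0.1},
  {"dx":0,"dy":0,"dz":0,"wx":0,"wy":0,"wz":0.05},
  {"dx":0,"dy":0,"dz":0,"wx":0,"wy":0,"wz":0},
  {"dx":0,"dy":0,"dz":0,"wx":0,"wy":0,"wz":0},
])

```text
t: 57.1
ee_pos: [386.5, 237.2, 79.4]
tcp_rot: [[0.068, 0.998, 0.002], [0.998, -0.068, 0.002], [0.002, 0.001, -1.0]]
ft_force: [4.6, 2.8, -5.8]
finger_gap: 9.6
grip_force: 55.0
```

```bash
python3 - <<'E'
from h import *
s=st(); print(np.round(s['qpos'],1),np.round(s['moment'],2)); snap('wrist','w23'); key('w23'); to([385.7,236.5,79.4])
E
```

```text
t 57.1 tcp [386.5 237.2  79.4] yaw 86.1 zax [ 0.002  0.002 -1.   ] F [ 4.6  2.8 -5.8] gap 9.6 gf 55.0
[  2.5   8.9 -41.7 119.3   7.3  54.1 -47. ] [ 0.66 -1.08 -0.13]
mark (np.float64(27.7), array([413.9, 250.9,  51.2]), 158) red end (np.float64(-97.0), array([383.7, 215.7,  90.3]), 215)
w23 1670 ctr [382.8 237.2] size [50.8 27.7] a 71.6 zmed 89.8
go [-0.01 -0.02 -0.  ]
```

Call:
arm_command([
  {"dx":0,"dy":0,"dz":0,"wx":0,"wy":0,"wz":0.05},
  {"dx":0,"dy":0,"dz":0,"wx":0,"wy":0,"wz":0.1},
  {"dx":0,"dy":0,"dz":0,"wx":0,"wy":0,"wz":0.1},
  {"dx":0,"dy":0,"dz":0,"wx":0,"wy":0,"wz":0.1},
  {"dx":0,"dy":0,"dz":0,"wx":0,"wy":0,"wz":0.1},
  {"dx":0,"dy":0,"dz":0,"wx":0,"wy":0,"wz":0.1},
  {"dx":0,"dy":0,"dz":0,"wx":0,"wy":0,"wz":0.1},
  {"dx":0,"dy":0,"dz":0,"wx":0,"wy":0,"wz":0.1},
  {"dx":0,"dy":0,"dz":0,"wx":0,"wy":0,"wz":0.1},
  {"dx":0,"dy":0,"dz":0,"wx":0,"wy":0,"wz":0.1},
  {"dx":0,"dy":0,"dz":0,"wx":0,"wy":0,"wz":0.1},
  {"dx":0,"dy":0,"dz":0,"wx":0,"wy":0,"wz":0.1},
  {"dx":0,"dy":0,"dz":0,"wx":0,"wy":0,"wz":0.1},
  {"dx":0,"dy":0,"dz":0,"wx":0,"wy":0,"wz":0.05},
  {"dx":0,"dy":0,"dz":0,"wx":0,"wy":0,"wz":0},
  {"dx":0,"dy":0,"dz":0,"wx":0,"wy":0,"wz":0},
])

```text
t: 58.75
ee_pos: [387.1, 236.6, 79.4]
tcp_rot: [[0.98, 0.201, 0.002], [0.201, -0.98, 0.001], [0.003, -0.001, -1.0]]
ft_force: [7.6, 0.9, -6.8]
finger_gap: 9.5
grip_force: 55.0
```

Call:
arm_command([
  {"dx":0,"dy":0,"dz":0,"wx":0,"wy":0,"wz":0},
  {"dx":0,"dy":0,"dz":0,"wx":0,"wy":0,"wz":0},
  {"dx":0,"dy":0,"dz":0,"wx":0,"wy":0,"wz":0},
  {"dx":0,"dy":0,"dz":0,"wx":0,"wy":0,"wz":0},
  {"dx":0,"dy":0,"dz":-0.1,"wx":0,"wy":0,"wz":0},
  {"dx":0,"dy":0,"dz":-0.3,"wx":0,"wy":0,"wz":0},
  {"dx":0,"dy":0,"dz":-0.5,"wx":0,"wy":0,"wz":0},
  {"dx":0,"dy":0,"dz":-0.6,"wx":0,"wy":0,"wz":0},
  {"dx":0,"dy":0,"dz":-0.5,"wx":0,"wy":0,"wz":0},
  {"dx":0,"dy":0,"dz":0,"wx":0,"wy":0,"wz":0},
], grip=0.45)

```text
t: 59.75
ee_pos: [387.2, 237.7, 182.9]
tcp_rot: [[0.979, 0.202, 0.005], [0.202, -0.979, 0.003], [0.006, -0.002, -1.0]]
ft_force: [0.7, -0.5, -0.2]
finger_gap: 39.1
grip_force: 0.0
```

```bash
python3 - <<'E'
from h import *
s=st(); print(np.round(s['qpos'],1)); snap('wrist','w24'); key('w24')
E
```

```text
t 59.8 tcp [387.2 237.7 182.9] yaw 11.6 zax [ 0.005  0.003 -1.   ] F [ 0.7 -0.5 -0.2] gap 39.1 gf 0.0
[-2.300e+00  1.000e-01 -3.440e+01  1.132e+02  1.000e-01  6.640e+01
 -1.152e+02]
mark (np.float64(27.0), array([414.1, 250.6,  51.1]), 64) red end (np.float64(-168.1), array([365.4, 232. ,  90. ]), 82)
w24 635 ctr [385.9 236.3] size [50.5  9.8] a 11.7 zmed 89.8
```

Call:
arm_command([
  {"dx":0,"dy":0,"dz":0,"wx":0,"wy":0,"wz":-0.143},
  {"dx":0,"dy":0,"dz":0,"wx":0,"wy":0,"wz":-0.143},
  {"dx":0,"dy":0,"dz":0,"wx":0,"wy":0,"wz":-0.143},
  {"dx":0,"dy":0,"dz":0,"wx":0,"wy":0,"wz":-0.143},
  {"dx":0,"dy":0,"dz":0,"wx":0,"wy":0,"wz":-0.143},
  {"dx":0,"dy":0,"dz":0,"wx":0,"wy":0,"wz":-0.143},
  {"dx":0,"dy":0,"dz":0,"wx":0,"wy":0,"wz":-0.143},
  {"dx":0,"dy":0,"dz":0,"wx":0,"wy":0,"wz":-0.143},
  {"dx":0,"dy":0,"dz":0,"wx":0,"wy":0,"wz":-0.143},
  {"dx":0,"dy":0,"dz":0,"wx":0,"wy":0,"wz":-0.143},
  {"dx":0,"dy":0,"dz":0,"wx":0,"wy":0,"wz":-0.143},
  {"dx":0,"dy":0,"dz":0,"wx":0,"wy":0,"wz":-0.143},
  {"dx":0,"dy":0,"dz":0,"wx":0,"wy":0,"wz":-0.143},
  {"dx":0,"dy":0,"dz":0,"wx":0,"wy":0,"wz":-0.143},
  {"dx":0,"dy":0,"dz":0,"wx":0,"wy":0,"wz":-0.143},
  {"dx":0,"dy":0,"dz":0,"wx":0,"wy":0,"wz":-0.143},
  {"dx":0,"dy":0,"dz":0,"wx":0,"wy":0,"wz":-0.143},
  {"dx":0,"dy":0,"dz":0,"wx":0,"wy":0,"wz":-0.143},
  {"dx":0,"dy":0,"dz":0,"wx":0,"wy":0,"wz":-0.143},
  {"dx":0,"dy":0,"dz":0,"wx":0,"wy":0,"wz":-0.143},
])

```text
t: 61.8
ee_pos: [385.1, 236.2, 178.3]
tcp_rot: [[-0.997, 0.073, -0.002], [0.073, 0.997, -0.0], [0.002, -0.0, -1.0]]
ft_force: [-0.2, -0.1, -1.1]
finger_gap: 39.1
grip_force: 0.0
```

Call:
arm_command([
  {"dx":0,"dy":0,"dz":0,"wx":0,"wy":0,"wz":-0.143},
  {"dx":0,"dy":0,"dz":0,"wx":0,"wy":0,"wz":-0.14},
  {"dx":0,"dy":0,"dz":0,"wx":0,"wy":0,"wz":0},
  {"dx":0,"dy":0,"dz":0,"wx":0,"wy":0,"wz":0},
  {"dx":0,"dy":0,"dz":0,"wx":0,"wy":0,"wz":0},
])

```text
t: 62.3
ee_pos: [385.5, 236.3, 179.0]
tcp_rot: [[-0.98, -0.2, -0.001], [-0.2, 0.98, 0.0], [0.001, 0.0, -1.0]]
ft_force: [-0.5, -0.4, -0.6]
finger_gap: 39.1
grip_force: 0.0
```

```bash
python3 - <<'E'
from h import *
s=st(); print(np.round(s['qpos'],1)); to([385.8,236.4,79.5])
E
```

```text
t 62.3 tcp [385.5 236.3 179. ] yaw -168.5 zax [-0.001  0.    -1.   ] F [-0.5 -0.4 -0.6] gap 39.1 gf 0.0
[ -1.7   0.4 -35.  113.4   0.2  66.3  64.7]
go [-0.01 -0.    1.99]
```

Call:
arm_command([
  {"dx":0,"dy":0,"dz":0.4,"wx":0,"wy":0,"wz":0},
  {"dx":0,"dy":0,"dz":0.6,"wx":0,"wy":0,"wz":0},
  {"dx":0,"dy":0,"dz":0.5,"wx":0,"wy":0,"wz":0},
  {"dx":0,"dy":0,"dz":0.35,"wx":0,"wy":0,"wz":0},
  {"dx":0,"dy":0,"dz":0.14,"wx":0,"wy":0,"wz":0},
  {"dx":0,"dy":0,"dz":0,"wx":0,"wy":0,"wz":0},
  {"dx":0,"dy":0,"dz":0,"wx":0,"wy":0,"wz":0},
  {"dx":0,"dy":0,"dz":0,"wx":0,"wy":0,"wz":0},
])

```text
t: 63.1
ee_pos: [386.3, 236.9, 80.8]
tcp_rot: [[-0.979, -0.202, 0.002], [-0.202, 0.979, 0.001], [-0.002, 0.001, -1.0]]
ft_force: [-0.3, -1.2, -0.6]
finger_gap: 39.3
grip_force: 0.0
```

Call:
arm_command([
  {"dx":0,"dy":0,"dz":0,"wx":0,"wy":0,"wz":0},
  {"dx":0,"dy":0,"dz":0,"wx":0,"wy":0,"wz":0},
  {"dx":0,"dy":0,"dz":0,"wx":0,"wy":0,"wz":0},
  {"dx":0,"dy":0,"dz":0,"wx":0,"wy":0,"wz":0},
  {"dx":0,"dy":0,"dz":0,"wx":0,"wy":0,"wz":0},
  {"dx":0,"dy":0,"dz":0,"wx":0,"wy":0,"wz":0},
  {"dx":0,"dy":0,"dz":0,"wx":0,"wy":0,"wz":0},
], grip=0, grip_force=60)

```text
t: 63.8
ee_pos: [385.7, 236.3, 79.9]
tcp_rot: [[-0.979, -0.203, -0.0], [-0.203, 0.979, 0.0], [-0.0, 0.0, -1.0]]
ft_force: [0.4, -1.4, 2.8]
finger_gap: 9.6
grip_force: 60.0
```

Call:
arm_command([
  {"dx":0,"dy":0,"dz":0,"wx":0,"wy":0,"wz":0.05},
  {"dx":0,"dy":0,"dz":0,"wx":0,"wy":0,"wz":0.1},
  {"dx":0,"dy":0,"dz":0,"wx":0,"wy":0,"wz":0.1},
  {"dx":0,"dy":0,"dz":0,"wx":0,"wy":0,"wz":0.1},
  {"dx":0,"dy":0,"dz":0,"wx":0,"wy":0,"wz":0.1},
  {"dx":0,"dy":0,"dz":0,"wx":0,"wy":0,"wz":0.1},
  {"dx":0,"dy":0,"dz":0,"wx":0,"wy":0,"wz":0.1},
  {"dx":0,"dy":0,"dz":0,"wx":0,"wy":0,"wz":0.1},
  {"dx":0,"dy":0,"dz":0,"wx":0,"wy":0,"wz":0.1},
  {"dx":0,"dy":0,"dz":0,"wx":0,"wy":0,"wz":0.1},
  {"dx":0,"dy":0,"dz":0,"wx":0,"wy":0,"wz":0.1},
  {"dx":0,"dy":0,"dz":0,"wx":0,"wy":0,"wz":0.1},
  {"dx":0,"dy":0,"dz":0,"wx":0,"wy":0,"wz":0.1},
  {"dx":0,"dy":0,"dz":0,"wx":0,"wy":0,"wz":0.1},
  {"dx":0,"dy":0,"dz":0,"wx":0,"wy":0,"wz":0.1},
  {"dx":0,"dy":0,"dz":0,"wx":0,"wy":0,"wz":0.05},
  {"dx":0,"dy":0,"dz":0,"wx":0,"wy":0,"wz":0},
  {"dx":0,"dy":0,"dz":0,"wx":0,"wy":0,"wz":0},
])

```text
t: 65.6
ee_pos: [386.3, 237.1, 79.9]
tcp_rot: [[-0.273, 0.962, 0.001], [0.962, 0.273, 0.002], [0.001, 0.002, -1.0]]
ft_force: [4.6, 3.6, -4.1]
finger_gap: 9.7
grip_force: 60.0
```

```bash
python3 - <<'E'
from h import *
s=st(); print(np.round(s['qpos'],1),np.round(s['moment'],2)); snap('wrist','w25'); key('w25')
E
```

```text
t 65.6 tcp [386.3 237.1  79.9] yaw 105.9 zax [ 0.001  0.002 -1.   ] F [ 4.6  3.6 -4.1] gap 9.7 gf 60.0
[-10.2   7.2 -28.2 119.8   4.2  53.8 -24.8] [ 0.75 -1.1  -0.1 ]
mark (np.float64(27.9), array([413.9, 251.1,  51.3]), 153) red end (np.float64(107.0), array([379.5, 258.4,  90.1]), 411)
w25 1619 ctr [382.5 237.2] size [27.8 49.8] a 0.0 zmed 89.9
```

Call:
arm_command([
  {"dx":0,"dy":0,"dz":0,"wx":0,"wy":0,"wz":0.05},
  {"dx":0,"dy":0,"dz":0,"wx":0,"wy":0,"wz":0.1},
  {"dx":0,"dy":0,"dz":0,"wx":0,"wy":0,"wz":0.1},
  {"dx":0,"dy":0,"dz":0,"wx":0,"wy":0,"wz":0.1},
  {"dx":0,"dy":0,"dz":0,"wx":0,"wy":0,"wz":0.1},
  {"dx":0,"dy":0,"dz":0,"wx":0,"wy":0,"wz":0.1},
  {"dx":0,"dy":0,"dz":0,"wx":0,"wy":0,"wz":0.1},
  {"dx":0,"dy":0,"dz":0,"wx":0,"wy":0,"wz":0.1},
  {"dx":0,"dy":0,"dz":0,"wx":0,"wy":0,"wz":0.1},
  {"dx":0,"dy":0,"dz":0,"wx":0,"wy":0,"wz":0.1},
  {"dx":0,"dy":0,"dz":0,"wx":0,"wy":0,"wz":0.1},
  {"dx":0,"dy":0,"dz":0,"wx":0,"wy":0,"wz":0.1},
  {"dx":0,"dy":0,"dz":0,"wx":0,"wy":0,"wz":0.1},
  {"dx":0,"dy":0,"dz":0,"wx":0,"wy":0,"wz":0.05},
  {"dx":0,"dy":0,"dz":0,"wx":0,"wy":0,"wz":0},
  {"dx":0,"dy":0,"dz":0,"wx":0,"wy":0,"wz":0},
])

```text
t: 67.25
ee_pos: [387.0, 236.8, 79.9]
tcp_rot: [[0.854, 0.52, 0.002], [0.52, -0.854, 0.002], [0.003, -0.0, -1.0]]
ft_force: [8.1, 2.4, -8.3]
finger_gap: 9.7
grip_force: 60.0
```

```bash
python3 - <<'E'
from h import *
s=st(); print(np.round(s['qpos'],1),np.round(s['moment'],2)); snap('wrist','w26'); key('w26')
E
```

```text
t 67.2 tcp [387.  236.8  79.9] yaw 31.4 zax [ 0.002  0.002 -1.   ] F [ 8.1  2.4 -8.3] gap 9.7 gf 60.0
[-15.4   6.8 -22.7 120.    3.2  53.6 -98.5] [ 0.42 -1.81 -0.02]
mark (np.float64(27.4), array([414. , 250.8,  51.2]), 170) red end (np.float64(31.0), array([405.1, 247.8,  89.9]), 416)
w26 1637 ctr [385.6 239.3] size [50.5 27.8] a 15.6 zmed 89.8
```

Call:
arm_command([
  {"dx":0,"dy":0,"dz":0,"wx":0,"wy":0,"wz":0.03},
  {"dx":0,"dy":0,"dz":0,"wx":0,"wy":0,"wz":0.03},
  {"dx":0,"dy":0,"dz":0,"wx":0,"wy":0,"wz":0.03},
  {"dx":0,"dy":0,"dz":0,"wx":0,"wy":0,"wz":0},
  {"dx":0,"dy":0,"dz":0,"wx":0,"wy":0,"wz":0},
])

```text
t: 67.8
ee_pos: [387.0, 236.7, 79.9]
tcp_rot: [[0.897, 0.442, 0.003], [0.442, -0.897, 0.001], [0.003, -0.0, -1.0]]
ft_force: [8.0, 2.7, -7.7]
finger_gap: 9.5
grip_force: 60.0
```

```bash
python3 - <<'E'
from h import *
s=st(); print(np.round(s['qpos'],1),np.round(s['moment'],2)); snap('wrist','w27'); key('w27')
E
```

```text
t 67.8 tcp [387.  236.7  79.9] yaw 26.2 zax [ 0.003  0.001 -1.   ] F [ 8.   2.7 -7.7] gap 9.5 gf 60.0
[ -15.7    6.7  -22.3  120.     3.2   53.6 -103.6] [ 0.36 -1.85  0.45]
mark (np.float64(27.7), array([413.8, 250.9,  51.1]), 168) red end (np.float64(26.5), array([405.9, 246.2,  90. ]), 429)
w27 1644 ctr [388.7 234.5] size [50.1 27.7] a 42.0 zmed 89.7
```

Call:
arm_command([
  {"dx":0,"dy":0,"dz":0,"wx":0,"wy":0,"wz":0.03},
  {"dx":0,"dy":0,"dz":0,"wx":0,"wy":0,"wz":0.03},
  {"dx":0,"dy":0,"dz":0,"wx":0,"wy":0,"wz":0},
  {"dx":0,"dy":0,"dz":0,"wx":0,"wy":0,"wz":0},
  {"dx":0,"dy":0,"dz":0,"wx":0,"wy":0,"wz":0},
])

```text
t: 68.35
ee_pos: [387.0, 236.7, 79.9]
tcp_rot: [[0.921, 0.389, 0.003], [0.389, -0.921, 0.001], [0.003, 0.0, -1.0]]
ft_force: [9.3, 1.3, -6.8]
finger_gap: 10.2
grip_force: 60.0
```

```bash
python3 - <<'E'
from h import *
s=st(); print(np.round(s['qpos'],1),np.round(s['moment'],2)); snap('wrist','w28'); key('w28')
E
```

```text
t 68.3 tcp [387.  236.7  79.9] yaw 22.9 zax [ 0.003  0.001 -1.   ] F [ 9.3  1.3 -6.8] gap 10.2 gf 60.0
[ -16.     6.7  -22.1  120.     3.2   53.6 -106.9] [ 0.22 -1.83  1.1 ]
mark (np.float64(27.5), array([413.9, 250.8,  51.2]), 170) red end (np.float64(26.0), array([406.1, 246.1,  90. ]), 421)
w28 1619 ctr [388.7 233.9] size [50.3 28.2] a 41.5 zmed 89.8
```

The stop is reached: the moment rose to 1.1 N m and the red end stays at 26° while the tool kept turning. Backing off the twist, releasing and lifting clear.

Call:
arm_command([
  {"dx":0,"dy":0,"dz":0,"wx":0,"wy":0,"wz":-0.04},
  {"dx":0,"dy":0,"dz":0,"wx":0,"wy":0,"wz":0},
  {"dx":0,"dy":0,"dz":0,"wx":0,"wy":0,"wz":0},
])

```text
t: 68.7
ee_pos: [387.0, 236.7, 79.9]
tcp_rot: [[0.905, 0.425, 0.003], [0.425, -0.905, 0.001], [0.003, 0.0, -1.0]]
ft_force: [9.7, 1.3, -7.1]
finger_gap: 9.7
grip_force: 60.0
```

Call:
arm_command([
  {"dx":0,"dy":0,"dz":0,"wx":0,"wy":0,"wz":0},
  {"dx":0,"dy":0,"dz":0,"wx":0,"wy":0,"wz":0},
  {"dx":0,"dy":0,"dz":0,"wx":0,"wy":0,"wz":0},
  {"dx":0,"dy":0,"dz":0,"wx":0,"wy":0,"wz":0},
  {"dx":0,"dy":0,"dz":-0.1,"wx":0,"wy":0,"wz":0},
  {"dx":0,"dy":0,"dz":-0.3,"wx":0,"wy":0,"wz":0},
  {"dx":0,"dy":0,"dz":-0.5,"wx":0,"wy":0,"wz":0},
  {"dx":0,"dy":0,"dz":-0.7,"wx":0,"wy":0,"wz":0},
  {"dx":0,"dy":0,"dz":-0.7,"wx":0,"wy":0,"wz":0},
  {"dx":0,"dy":0,"dz":-0.5,"wx":0,"wy":0,"wz":0},
  {"dx":0,"dy":0,"dz":0,"wx":0,"wy":0,"wz":0},
  {"dx":0,"dy":0,"dz":0,"wx":0,"wy":0,"wz":0},
], grip=0.5)

```text
t: 69.9
ee_pos: [385.8, 236.5, 220.2]
tcp_rot: [[0.906, 0.422, 0.001], [0.422, -0.906, 0.001], [0.001, -0.0, -1.0]]
ft_force: [-0.8, 0.1, -0.7]
finger_gap: 43.3
grip_force: 0.0
```

```bash
python3 - <<'E'
from h import *
st(); snap('wrist','w29'); key('w29'); snap('top','t29'); snap('side','s29')
for b in(-104,0,104): seated('s29',b); seated('w29',b)
z=load('t29')['im'][90:290,90:390,::-1]; cv2.imwrite('pics/e.png',cv2.resize(z,(800,533),interpolation=cv2.INTER_CUBIC))
E
```

```text
t 69.9 tcp [385.8 236.5 220.2] yaw 25.0 zax [ 0.001  0.001 -1.   ] F [-0.8  0.1 -0.7] gap 43.3 gf 0.0
mark (np.float64(27.1), array([413.5, 250.4,  51.1]), 58) red end (np.float64(27.3), array([405.2, 246.2,  90.1]), 103)
w29 505 ctr [386.4 236.2] size [50.1 10. ] a 27.4 zmed 89.8
seated n 501 slope deg x,y [-0.04 -0.44] top 14.4 x [-57.9  58.5] y [-44.3  44.8]
seated n 4864 slope deg x,y [ 0.06 -0.09] top 15.3 x [-60.1  57.3] y [-43.7  44.3]
seated n 660 slope deg x,y [ 0.12 -0.62] top 14.1 x [-58.8  58.7] y [-45.3  43.1]
seated n 6222 slope deg x,y [ 0.04 -0.14] top 15.3 x [-60.   56.6] y [-45.1  41.5]
seated n 764 slope deg x,y [0.22 0.22] top 14.8 x [-58.   59.5] y [-42.  45.]
seated n 4827 slope deg x,y [ 0.05 -0.04] top 15.2 x [-60.4  31.8] y [-44.4  43.8]
```

View pics/w29.png

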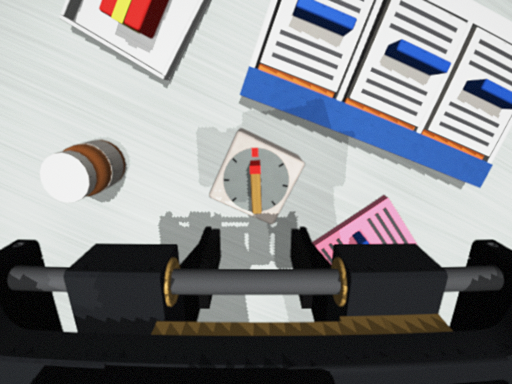

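View pics/s29.png

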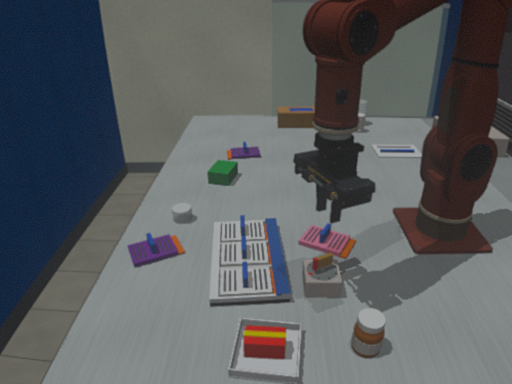

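The wrist view shows the red end at (255,165) lined up with the mark at (255,152). The side view shows three panels home at (243,260), the block flat in the tray at (265,342), and the dishes, green box and jar where they were.

```bash
python3 -c "
from rig import robot
print(robot.finish_job())"
```

```text
the job is handed in; nothing more can be done
None
```

I handed the job in at about 70 s: the red block is flat and upright in the tray, all three panels are home in their bays, and the key was then wound to its stop, its red end on the mark; no verdict was returned.

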